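Put the dried kitchen tools away in the cupboard door

TASK

Move the jar that stands in the way of the cupboard door onto the cork trivet and swing the door wide open. Stand every wooden tool lying on the drying mat upright, head up, in the rack on the inside of the door, then gently close the door fully, with the jar left standing on the trivet. Leave the mug, salt shaker and bowl alone.

Things in the scene. Friction and masses are not known exactly. Their poses are not given: they have to be found in the camera images.
- door (a joint): Cupboard door hinge angle, rad: 0 closed flush with the cupboard front, grows as it opens, stop at 1.75. Upright hinge axis; opening turns the door counter-clockwise seen from above. Light, smooth hinge (0.12 N m friction): the door stays where it is left.
- door_handle (a point): Middle of the upright round steel bar handle on the door's outer face, by its free edge. Bar 100 mm long and about 10 mm thick, 35 mm off the face; its top is 14 mm below the cupboard's top. Axes turn with the door: x from the outer face towards the inner face, y along the panel from hinge to free edge, z up.
- door_hinge (a point): Point on the door's upright hinge axis at mid height, in the plane of the inner face. Door panel 320 mm wide, 262 mm high, 15 mm thick, reaching from the hinge along +y of its axes (same axes as the handle).
- cupboard: Pale wooden cupboard standing fixed on the counter, 324 mm wide (y), 170 mm deep (x), 270 mm high, walls 15 mm; origin under its centre, front faces its own -x, hinge on its -y edge. Empty inside, no shelf.
- rack (a point): White plastic rack fixed on the door's inner face, reached from above when the door is open: a row of 3 open-topped cells. This point: middle of the rack's floor (38 mm above the counter), 25 mm off the door's inner face. Axes as the handle: x away from the door panel, y along the row, z up. Walls 4 mm thick, rim 85 mm above the rack floor. Row 184 mm long.
- cell0 (a point): Middle of the floor of rack cell 0 (nearest the hinge); each cell is 56 mm along the door by 50 mm across (the door panel is its rear wall), 85 mm deep. Axes as the rack.
- cell1 (a point): Middle of the floor of rack cell 1 (middle); each cell is 56 mm along the door by 50 mm across (the door panel is its rear wall), 85 mm deep. Axes as the rack.
- cell2 (a point): Middle of the floor of rack cell 2 (nearest the free edge); each cell is 56 mm along the door by 50 mm across (the door panel is its rear wall), 85 mm deep. Axes as the rack.
- pestle: Pale wooden kitchen tool, 155 mm long: square handle 26 x 26 mm and 110 mm long, then a round head up to 26 mm thick: a domed pestle head, widest near its end. About 75 g. Its x axis runs from the handle's end to the head's tip; origin half way along, on the underside as it first lies. May be absent.
- pestle_tail (a point): Centre of the handle's end face of the pestle, on its long axis.
- reamer: Pale wooden kitchen tool, 165 mm long: square handle 26 x 26 mm and 110 mm long, then a round head up to 26 mm thick: a pointed cone-shaped citrus head. About 75 g. Its x axis runs from the handle's end to the head's tip; origin half way along, on the underside as it first lies. May be absent.
- reamer_tail (a point): Centre of the handle's end face of the reamer, on its long axis.
- dipper: Pale wooden kitchen tool, 170 mm long: square handle 26 x 26 mm and 110 mm long, then a round head up to 26 mm thick: a honey-dipper head of stacked discs on a thin neck. About 75 g. Its x axis runs from the handle's end to the head's tip; origin half way along, on the underside as it first lies. May be absent.
- dipper_tail (a point): Centre of the handle's end face of the dipper, on its long axis.
- jar: White ceramic storage jar with grey lid, 56 mm across, 90 mm high, 250 g, standing in front of the cupboard door where the door would swing. Origin under its centre, z up.
- trivet: Round cork trivet, 130 mm across, 12 mm thick, fixed on the counter; origin under its centre.
- mug: White mug, 76 mm across, 85 mm high; to be left alone. Origin under its centre.
- shaker: Steel salt shaker, 44 mm across, 80 mm high; to be left alone. Origin under its centre.
- bowl: Small blue bowl, 100 mm across, 45 mm high; to be left alone. Origin under its centre.
Mind the look-alikes: they are no part of the job. Leave any blue look-alike of the jar alone. Leave any turquoise look-alike of the dipper alone.

How it is judged:
By the outcome, as a careful person would: the job done as asked, in the order asked, and still so for the second after the job is handed in, with the robot touching nothing.
Of pestle, reamer, dipper only 2 to 3 are there at a start; the rules pass over those that are not, and their reading is None.
At some moment in a run one of pestle, reamer, dipper may be knocked a few centimetres aside while the robot is not near it.
Once in a run the grip may slacken for a moment while it holds something.
It also fails if it takes over 210 s, if anything falls off the work surface, if the arm or the gripper's body presses on something with over 40 N, if the wrist force passes 120 N, or if a joint passes its speed limit or range.

ROBOT

A 6-joint arm with a two-finger parallel gripper is mounted at the origin on the work surface. World frame = base frame: x ahead of the robot, y to its left, z up, the work surface at z = 0. Lengths are in mm, angles in rad, forces in N, time in s.
With the tool pointing down it reaches from about 275 to 750 mm from the base axis. Payload 10.2 kg.
Tool frame: the origin (TCP) lies midway between the tips of the shut fingers; the grasp point (between the pads) lies 19 mm behind it (ctrl.pinch_z is the distance from the TCP to the grasp point, in mm); z points along the fingers, y is the line along which they close (so a half turn about z gives the same grasp; the last joint's range is limited). The gripper opens to 88 mm and grips with 3 to 60 N. Pads are 18 mm wide; open, the fingers measure 123 mm over their backs; the gripper's body (75 mm by 187 mm) begins 45 mm behind the grasp point.
Start: joints at [-1.421, 0.313, 1.498, -0, 1.331, -0.223], TCP at [191.206, -488.949, 238.72] pointing down, gripper open.
Joint ranges: [-2.94, 2.94], [-0.97, 2.17], [0.19, 2.56], [-1.23, 4.37], [0.02, 3.11], [-2.88, 2.88]. Speed limits (rad/s): [2.39, 2.39, 3.01, 3.14, 3.14, 3.14].

INTERFACE

Orientations are given as a rotation vector (axis times angle).
In Python, from workcell import readout, vision, ctrl gives the robot as it stands.
- The arm moves only by the tool carry_out, never from a script. Its argument "targets" is a list of rows, each a list of 3 entries, a list of its own where there are three numbers: the shift along the world's x, y, z in m, then the turn, a rotation vector about the world's x, y, z in degrees, then the opening, from 0 (shut) to 1 (fully open). In form: [[[x, y, z], [wx, wy, wz], gripper], ...]. A call has 1 to 10 rows; each row shifts and turns the commanded pose from where the row before left it; what a row does not reach is not made up. A row lasts 1/10 s, in which the tool goes at most 50 mm and 8.59 degrees, less where a joint would pass 70% of its speed; a pose out of reach is approached as far as the arm can. A call with a gripper value outside its range is refused whole. The fingers move at their own pace and stop on an object; the grip force is fixed at half the most. Time passes only in rows, so rows that do not move let the fingers close. It gives the time, the measured TCP pose, the force, the opening and the grip force at its end, in the units of the state.
- readout.get_obs(): the state, without advancing time (a new reading comes with each control period).
- vision.read_camera(name): name is "scene" or "top" or "wrist"; returns the picture (400x640x3 uint8, red, green, blue); there is no depth.
- vision.camera_model(name): a dict with "camera_matrix" (3x3 intrinsics, pixels), "dist" ([k1, k2, p1, p2, k3] as OpenCV has them; the pictures are not rectified), "R" (3x3) and "t" (3): a world point X has camera coordinates R X + t. Camera axes: x right, y down, z forward; pixel columns grow to the right and rows downward; lengths in mm; the calibration is good to about 2 mm. A picture is of the moment at which its call begins: read the wrist's pose just before it. camera_model takes no time and is no camera call; for the wrist camera it gives the pose at the moment of the call.
- ctrl.sign_off(): hands the job in; it is judged then, once.
The state is a dict: "time": time; "joint_positions": joint angles; "joint_velocities": joint speeds; "effort": joint torques, N m; "eef_pos": TCP position; "tool_rot": TCP orientation; "wrist_force": force on the tool from outside, world axes, zero at the start; "moment": the same for the moment, N m; "gripper_width": opening from 0.0 (shut) to 1.0 (fully open); "grip_force": force on a finger pad.
Only numpy, scipy, OpenCV 4.12 (cv2) and the standard library are available. Lean on these libraries where they do the work, as an engineer would, in place of code of your own. Each camera call takes 0.05 s, during which the arm holds its last target. There are 200 camera calls.

## Working session

There is one attempt and no reset: what is moved stays moved. The work goes in short steps, Python scripts to look and compute and a tool call to move; the robot and the scene stay as the last step left them, time stands still between calls to the robot, and variables do not carry over. Pictures are saved under pics/ and viewed, at most 14 in all, crops included, and the job is handed in when it is done.

Besides the shell and the picture viewer there is one more tool, called after "Emit:" in YAML: its name, and indented under it one key for each argument. carry_out: Moves the arm, as the interface text tells. Its arguments: {"type":"object","properties":{"targets":{"type":"array"}},"required":["targets"]}

```bash
ls; mkdir -p pics
python3 - <<'E'
from workcell import readout, vision, ctrl
import cv2
o=readout.get_obs(); print({k:o[k] for k in('time','eef_pos','tool_rot','gripper_width','wrist_force')}, ctrl.pinch_z)
for n in('top','scene'):
    cv2.imwrite(f'pics/{n}0.png',vision.read_camera(n)[:,:,::-1]); m=vision.camera_model(n); print(n,m)
E
```

```text
pics
{'time': 0.0, 'eef_pos': array([ 191.17064399, -488.70246794,  238.17714881]), 'tool_rot': array([-3.08595455e+00, -5.81940912e-01, -6.25685831e-05]), 'gripper_width': 1.0020299163928175, 'wrist_force': array([ 0.02378334, -0.21647084, -0.17799282])} 18.700000000000003
top {'camera_matrix': array([[513.46134168,   0.        , 323.14914108],
       [  0.        , 513.46134168, 196.08701855],
       [  0.        ,   0.        ,   1.        ]]), 'dist': array([0.03616632, 0.        , 0.        , 0.        , 0.        ]), 'R': array([[ 0.02811727, -0.9995353 , -0.01177277],
       [-0.99503502, -0.02686195, -0.09583186],
       [ 0.09547109,  0.01440885, -0.99532791]]), 't': array([ -30.09050162,  512.76000022, 1676.12383193])}
scene {'camera_matrix': array([[485.59108342,   0.        , 317.22745853],
       [  0.        , 485.59108342, 197.76351181],
       [  0.        ,   0.        ,   1.        ]]), 'dist': array([-0.09946509,  0.        ,  0.        ,  0.        ,  0.        ]), 'R': array([[ 0.43708413,  0.8993665 ,  0.00986709],
       [ 0.7138251 , -0.34019673, -0.6121437 ],
       [-0.54718479,  0.27460167, -0.79068498]]), 't': array([-198.46601902, -264.40611636, 1694.48284918])}
```

View pics/top0.png

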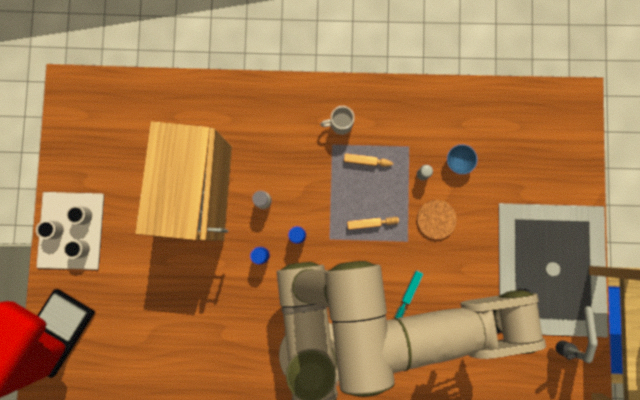

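View pics/scene0.png

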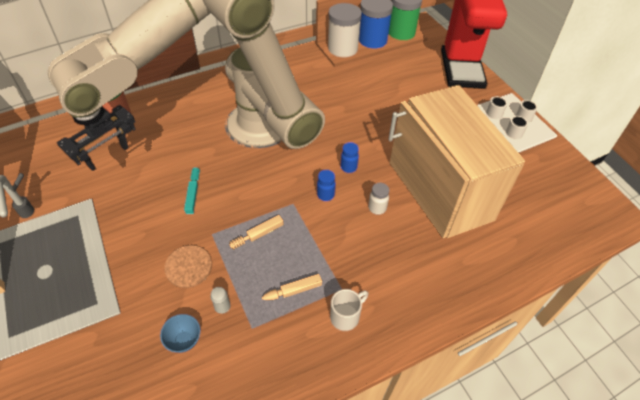

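Top view: the white jar with the grey lid is at (261,200), with blue look-alikes at (297,234) and (260,256). The mat holds two tools, a reamer (368,160) and a dipper (373,223). The turquoise look-alike (410,295) is off the mat. The trivet is at (437,220) and the handle at (215,230). I'll confirm these in an enlarged crop.

```bash
cat > h.py <<'E'
import numpy as np, cv2
from workcell import readout, vision, ctrl
def ray(n,uv,m=None):
    m=m or vision.camera_model(n)
    p=cv2.undistortPoints(np.array([[uv]],float),m['camera_matrix'],m['dist'])[0,0]
    R=m['R']; return -R.T@m['t'], R.T@np.array([p[0],p[1],1.])
def atz(n,uv,z,m=None):
    c,d=ray(n,uv,m); return (c+d*(z-c[2])/d[2]).round(1)
def tri(*obs):
    A=np.zeros((3,3));b=np.zeros(3)
    for n,uv in obs:
        c,d=ray(n,uv); d=d/np.linalg.norm(d); P=np.eye(3)-np.outer(d,d); A+=P; b+=P@c
    return np.linalg.solve(A,b).round(1)
def proj(n,X,m=None):
    m=m or vision.camera_model(n)
    return cv2.projectPoints(np.array(X,float).reshape(-1,3),cv2.Rodrigues(m['R'])[0],m['t'],m['camera_matrix'],m['dist'])[0][:,0].round(1)
def crop(src,x0,y0,x1,y1,s,out):
    im=src if not isinstance(src,str) else cv2.imread(src)
    c=cv2.resize(im[y0:y1,x0:x1],None,fx=s,fy=s,interpolation=cv2.INTER_CUBIC)
    st=10
    for x in range((x0//20+1)*20,x1,20): cv2.putText(c,str(x),(int((x-x0)*s)-8,9),0,.3,(0,0,0),1); cv2.line(c,(int((x-x0)*s),10),(int((x-x0)*s),16),(0,0,0),1)
    for y in range((y0//20+1)*20,y1,20): cv2.putText(c,str(y),(0,int((y-y0)*s)+4),0,.3,(0,0,0),1); cv2.line(c,(20,int((y-y0)*s)),(26,int((y-y0)*s)),(0,0,0),1)
    cv2.imwrite(out,c)
E
python3 - <<'E'
from h import *
crop('pics/top0.png',130,110,330,260,4,'pics/c1.png')
crop('pics/top0.png',320,130,470,242,5,'pics/c2.png')
E
```

```text
(no output)
```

View pics/c1.png

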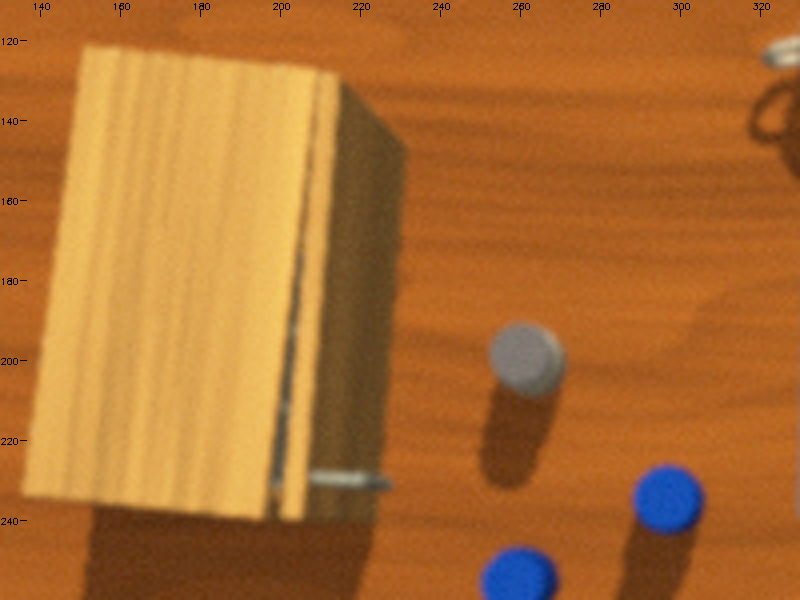

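View pics/c2.png

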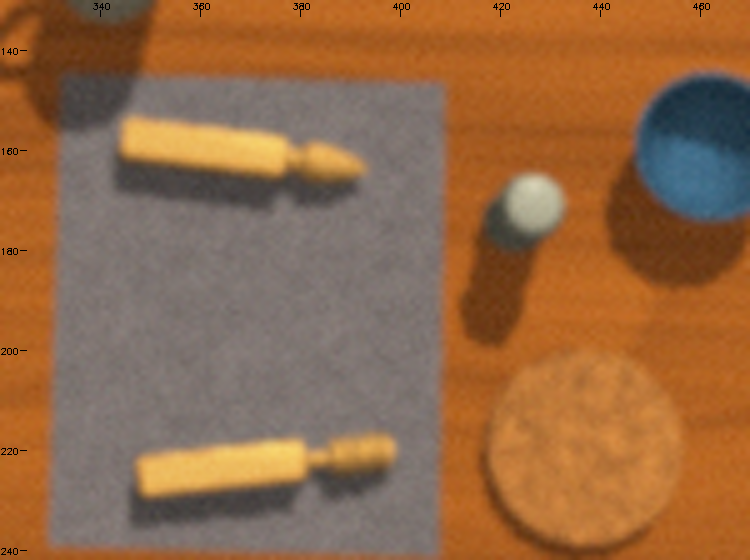

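The crops show the white jar's lid centred at (260.5,199.5) and the handle bar at about (218-227,230). The reamer runs from (344,157) to (393,164), and the dipper from (348,226) to (399,219). The trivet's centre is at (437,219).

Run:
```python
from h import *
for n,uv,z in [('cup back far',(151,121.5),270),('front far',(208,127),270),('back near',(136,233.5),270),('front near',(196.5,239.5),270),
 ('door out far',(214.8,128),266),('door out near',(206,239.5),266),('door in near',(200.3,239.5),266),('handle top?',(218,230),256),('handle end',(227,231),256),
 ('jar',(260.5,199.5),90),('blue1',(297,234.5),85),('blue2',(259.5,256),85),('trivet',(437,219),12),
 ('ream tail',(344.5,157.2),13),('ream hand end',(377.5,161.5),13),('ream tip',(393,163.8),13),('dip tail',(348.2,225.5),13),('dip hand end',(381,221),13),('dip tip',(398.5,219.5),13),
 ('shaker',(427,170),80),('bowl',(462,159),45),('mug',(342,115),85),('mat tl',(332,145),2),('mat br',(408,241),2)]:
    print(n,atz('top',uv,z))
print('handle tri',tri(('top',(226,231)),('scene',(390,138))),tri(('scene',(392,115)),('top',(218,230))))
```

```text
cup back far [691.4 480.3 270. ]
front far [680.  316.4 270. ]
back near [370.1 503.3 270. ]
front near [357.7 332.8 270. ]
door out far [678.5 297.7 266. ]
door out near [358.5 307.1 266. ]
door in near [358.  323.2 266. ]
handle top? [386.3 276.8 256. ]
handle end [384.1 251.1 256. ]
jar [490.8 182.2  90. ]
blue1 [383.   62.6  85. ]
blue2 [312.1 178.9  85. ]
trivet [ 448.6 -394.3   12. ]
ream tail [647.5 -83.7  13. ]
ream hand end [ 635.8 -194.5   13. ]
ream tip [ 629.3 -246.4   13. ]
dip tail [ 418.9 -101.5   13. ]
dip hand end [ 436.8 -209.7   13. ]
dip tip [ 443.4 -267.4   13. ]
shaker [ 601.  -347.3   80. ]
bowl [ 645.7 -467.4   45. ]
mug [772.9 -70.4  85. ]
mat tl [690.1 -40.7   2. ]
mat br [ 373.5 -301.2    2. ]
handle tri [385.7 272.9 156. ] [383.7 273.2 246.8]
```

Emit:
carry_out:
  targets:
    - [[0.02,0.045,0],[0,0,0],1]
    - [[0.02,0.045,0],[0,0,0],1]
    - [[0.02,0.045,0],[0,0,0],1]
    - [[0.02,0.045,0],[0,0,0],1]
    - [[0.02,0.045,0],[0,0,0],1]
    - [[0.02,0.045,0],[0,0,0],1]
    - [[0.02,0.045,0],[0,0,0],1]
    - [[0.02,0.045,0],[0,0,0],1]
    - [[0.02,0.045,0],[0,0,0],1]
    - [[0.02,0.045,0],[0,0,0],1]

```text
time: 1.1
eef_pos: [391.5, -36.9, 238.8]
tool_rot: [3.087, 0.582, 0.0]
wrist_force: [1.1, -1.0, 0.1]
gripper_width: 1.003
grip_force: 0.0
```

```bash
cat >> h.py <<'E'
import json
def log(s=''):
    o=readout.get_obs(); open('log.txt','a').write(json.dumps([list(map(float,o[k])) for k in('joint_positions','eef_pos','tool_rot')])+'\n')
    print(s,round(o['time'],2),o['joint_positions'].round(3),o['eef_pos'].round(1),o['tool_rot'].round(3),'F',o['wrist_force'].round(1),'w',round(o['gripper_width'],3),'g',round(float(np.max(o['grip_force'])),1))
    return o
E
python3 -c "
from h import *
log()"
```

```text
1.1 [-0.394  0.016  1.852 -0.     1.274  0.804] [391.5 -36.9 238.8] [3.087 0.582 0.   ] F [ 1.1 -1.   0.1] w 1.003 g 0.0
```

Emit:
carry_out:
  targets:
    - [[0.0165,0.0365,-0.02],[0,0,0],1]
    - [[0.0165,0.0365,-0.02],[0,0,0],1]
    - [[0.0165,0.0365,-0.02],[0,0,0],1]
    - [[0.0165,0.0365,-0.02],[0,0,0],1]
    - [[0.0165,0.0365,-0.02],[0,0,0],1]
    - [[0.0165,0.0365,-0.02],[0,0,0],1]
    - [[0,0,0],[0,0,0],1]
    - [[0,0,-0.025],[0,0,0],1]
    - [[0,0,-0.025],[0,0,0],1]
    - [[0,0,-0.024],[0,0,0],1]

```text
time: 2.1
eef_pos: [490.0, 179.6, 44.0]
tool_rot: [3.087, 0.582, -0.0]
wrist_force: [0.2, -0.2, -0.5]
gripper_width: 1.001
grip_force: 0.0
```

Emit:
carry_out:
  targets:
    - [[0,0,0],[0,0,0],0.4]
    - [[0,0,0],[0,0,0],0.4]
    - [[0,0,0],[0,0,0],0.4]
    - [[0,0,0],[0,0,0],0.4]
    - [[0,0,0],[0,0,0],0.4]
    - [[0,0,0],[0,0,0],0.4]

```text
time: 2.7
eef_pos: [490.7, 180.4, 45.8]
tool_rot: [-3.087, -0.582, -0.003]
wrist_force: [-2.1, 1.6, 6.9]
gripper_width: 0.625
grip_force: 30.0
```

```bash
python3 -c "
from h import *
log()"
```

```text
2.7 [0.128 0.545 1.716 0.    0.879 1.325] [490.7 180.4  45.8] [-3.087e+00 -5.820e-01 -3.000e-03] F [-2.1  1.6  6.9] w 0.625 g 30.0
```

Emit:
carry_out:
  targets:
    - [[0,0,0.03],[0,0,0],0.4]
    - [[0,0,0.04],[0,0,0],0.4]
    - [[0,0,0.04],[0,0,0],0.4]
    - [[-0.0035,-0.035,0],[0,0,0],0.4]
    - [[-0.0035,-0.048,0],[0,0,0],0.4]
    - [[-0.0035,-0.048,0],[0,0,0],0.4]
    - [[-0.0035,-0.048,0],[0,0,0],0.4]
    - [[-0.0035,-0.048,0],[0,0,0],0.4]
    - [[-0.0035,-0.048,0],[0,0,0],0.4]
    - [[-0.0035,-0.048,0],[0,0,0],0.4]

```text
time: 3.7
eef_pos: [464.9, -144.8, 154.8]
tool_rot: [3.087, 0.582, -0.0]
wrist_force: [2.6, 0.8, -2.5]
gripper_width: 0.619
grip_force: 30.0
```

Emit:
carry_out:
  targets:
    - [[-0.0035,-0.048,0],[0,0,0],0.4]
    - [[-0.0035,-0.048,0],[0,0,0],0.4]
    - [[-0.0035,-0.048,0],[0,0,0],0.4]
    - [[-0.0035,-0.048,0],[0,0,0],0.4]
    - [[-0.0035,-0.035,0],[0,0,0],0.4]
    - [[0,-0.024,0],[0,0,0],0.4]
    - [[0,0,0],[0,0,0],0.4]
    - [[0,0,-0.03],[0,0,0],0.4]
    - [[0,0,-0.03],[0,0,0],0.4]
    - [[0,0,0],[0,0,0],0.4]

```text
time: 4.7
eef_pos: [446.9, -391.3, 91.1]
tool_rot: [-3.08, -0.582, 0.006]
wrist_force: [-0.3, -0.5, -3.2]
gripper_width: 0.621
grip_force: 30.0
```

```bash
python3 -c "
from h import *
log()
crop(vision.read_camera('scene')[:,:,::-1],60,60,360,330,2,'pics/j1.png')"
```

```text
4.7 [-0.916  0.612  1.449 -0.     1.089  0.281] [ 446.9 -391.3   91.1] [-3.08  -0.582  0.006] F [-0.3 -0.5 -3.2] w 0.621 g 30.0
```

View pics/j1.png

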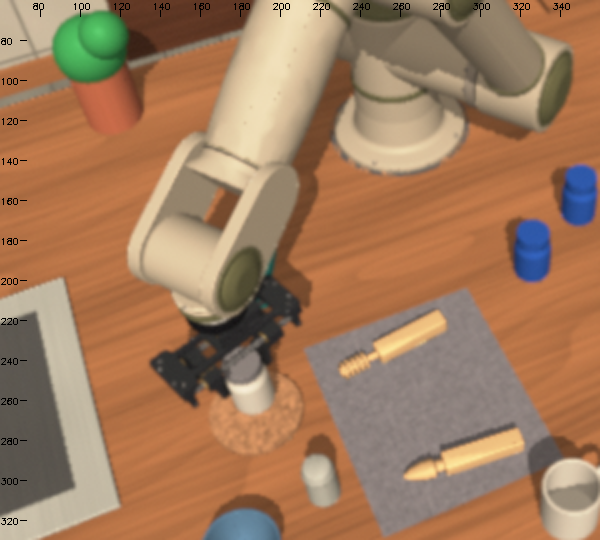

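The jar is held upright over the trivet at about (253,400 in the enlargement). Next I lower it, release and lift.

Emit:
carry_out:
  targets:
    - [[0,0,-0.015],[0,0,0],0.4]
    - [[0,0,-0.01],[0,0,0],0.4]
    - [[0,0,-0.005],[0,0,0],0.4]
    - [[0,0,-0.003],[0,0,0],0.4]
    - [[0,0,0],[0,0,0],0.4]
    - [[0,0,0],[0,0,0],0.4]

```text
time: 5.35
eef_pos: [448.4, -394.1, 62.3]
tool_rot: [3.086, 0.582, 0.001]
wrist_force: [-0.1, -0.7, -2.3]
gripper_width: 0.623
grip_force: 30.0
```

Emit:
carry_out:
  targets:
    - [[0,0,0],[0,0,0],1]
    - [[0,0,0],[0,0,0],1]
    - [[0,0,0],[0,0,0],1]
    - [[0,0,0],[0,0,0],1]
    - [[0,0,0.02],[0,0,0],1]
    - [[0,0,0.04],[0,0,0],1]
    - [[0,0,0.04],[0,0,0],1]
    - [[0,0,0.04],[0,0,0],1]
    - [[0,0,0.04],[0,0,0],1]
    - [[0,0,0.045],[0,0,0],1]

```text
time: 6.35
eef_pos: [447.9, -393.6, 288.1]
tool_rot: [-3.086, -0.582, 0.001]
wrist_force: [0.5, -0.9, 0.3]
gripper_width: 0.998
grip_force: 0.0
```

```bash
python3 -c "
from h import *
log()"
```

```text
6.35 [-0.917  0.448  1.178 -0.     1.517  0.281] [ 447.9 -393.6  288.1] [-3.086e+00 -5.820e-01  1.000e-03] F [ 0.5 -0.9  0.3] w 0.998 g 0.0
```

Emit:
carry_out:
  targets:
    - [[-0.0045,0.035,0.002],[4,0,0],1]
    - [[-0.0045,0.047,0.002],[4,0,0],1]
    - [[-0.0045,0.047,0.002],[4,0,0],1]
    - [[-0.0045,0.047,0.002],[4,0,0],1]
    - [[-0.0045,0.047,0.002],[4,0,0],1]
    - [[-0.0045,0.047,0.002],[0,0,0],1]

```text
time: 6.95
eef_pos: [420.7, -122.9, 298.4]
tool_rot: [-2.747, -0.515, -0.091]
wrist_force: [1.6, 0.1, 0.5]
gripper_width: 0.998
grip_force: 0.0
```

```bash
python3 -c "
from h import *
log()"
```

```text
6.95 [-0.71   0.158  1.577  0.265  1.638  0.477] [ 420.7 -122.9  298.4] [-2.747 -0.515 -0.091] F [1.6 0.1 0.5] w 0.998 g 0.0
```

Emit:
carry_out:
  targets:
    - [[-0.0045,0.047,0.002],[-4,0,0],1]
    - [[-0.0045,0.047,0.002],[-4,0,0],1]
    - [[-0.0045,0.047,0.002],[-4,0,0],1]
    - [[-0.0045,0.047,0.002],[-4,0,0],1]
    - [[-0.0045,0.047,0.002],[-4,0,0],1]
    - [[-0.0045,0.047,0],[0,0,8.2],1]
    - [[-0.0045,0.047,0],[0,0,8.2],1]
    - [[-0.0045,0.035,0],[0,0,8.2],1]
    - [[0,0.02,0],[0,0,8.2],1]

```text
time: 7.85
eef_pos: [384.2, 262.5, 308.9]
tool_rot: [-2.791, -1.442, -0.001]
wrist_force: [-0.2, -0.1, -0.3]
gripper_width: 0.999
grip_force: 0.0
```

Emit:
carry_out:
  targets:
    - [[0,0,0],[0,0,8.2],0.6]
    - [[0,0,0],[0,0,8.2],0.6]
    - [[0,0,0],[0,0,8.2],0.6]
    - [[0,0,0],[0,0,8.2],0.6]
    - [[0,0,0],[0,0,0],0.6]

```text
time: 8.35
eef_pos: [385.2, 260.1, 308.9]
tool_rot: [2.278, 2.163, 0.0]
wrist_force: [0.8, 0.9, 0.3]
gripper_width: 0.602
grip_force: 0.0
```

```bash
python3 -c "
from h import *
log()
im=vision.read_camera('wrist')[:,:,::-1]; m=vision.camera_model('wrist')
import pickle; pickle.dump(m,open('m_w1.pkl','wb'))
crop(im,0,0,640,400,1.2,'pics/w1.png'); print(proj('wrist',[[384.5,273,256],[384.5,273,156]],m))"
```

```text
8.35 [ 0.341  0.134  1.54  -0.     1.468  0.393] [385.2 260.1 308.9] [2.278 2.163 0.   ] F [0.8 0.9 0.3] w 0.602 g 0.0
[[314.9 203.7]
 [315.2 172. ]]
```

View pics/w1.png

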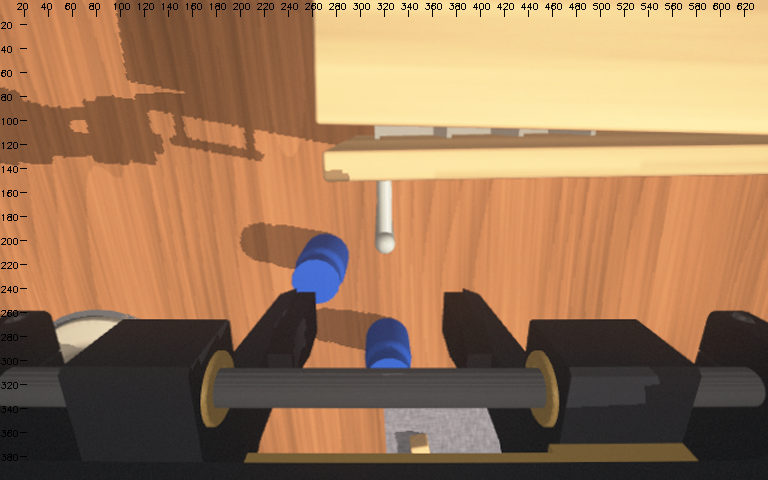

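Wrist view: the bar's top is at (320,202), the door's free edge at x≈272, and the rack cells show in the gap at y≈110.

Run:
```python
from h import *
import pickle; m=pickle.load(open('m_w1.pkl','rb'))
print('bar',atz('wrist',(320.5,202),256,m))
for p in [(272,150),(639,145),(270,126),(639,118)]: print('door',atz('wrist',p,266,m))
for p in [(264,103),(639,111)]: print('cup front top',atz('wrist',p,270,m))
for p in [(312,107),(372,109),(433,109),(496,111)]: print('rackedge', atz('wrist',p,123,m))
from scipy.optimize import least_squares
from scipy.spatial.transform import Rotation as Ro
L=[json.loads(l) for l in open('log.txt')]
Rz=lambda a:Ro.from_euler('z',a); Ry=lambda a:Ro.from_euler('y',a)
def fk(q,p):
    H,D,L2,L3,L6=p
    A=Rz(q[0]);B=A*Ry(q[1]);C=B*Ry(q[2]);T=C*Rz(q[3])*Ry(q[4])*Rz(q[5])*Rz(np.pi/2)
    return A.apply([0,D,H])+B.apply([0,0,L2])+C.apply([0,0,L3])+T.apply([0,0,L6]),T
f=lambda p:np.concatenate([(fk(q,p)[0]-x) for q,x,r in L])
s=least_squares(f,[300,116,400,400,250]); print(s.x.round(1),f(s.x).round(1))
for q,x,r in L: print(((fk(q,s.x)[1].inv()*Ro.from_rotvec(r)).magnitude()).round(4))
json.dump(list(s.x),open('kin.json','w'))
```

```text
bar [388.2 273.9 256. ]
door [361.5 310.4 266. ]
door [577.4 301.7 266. ]
door [361.6 324.2 266. ]
door [573.8 317.3 266. ]
cup front top [360.1 336.9 270. ]
cup front top [569.  321.6 270. ]
rackedge [384.6 331.8 123. ]
rackedge [444.  326.6 123. ]
rackedge [504.7 323.3 123. ]
rackedge [567.8 318.1 123. ]
[181.1 116.5 416.3 393.  244.3] [ 6.3 -2.4 -0.7  9.5  1.4 -3.   1.  -1.   1.4 -7.3  9.8  2.2 -1.1 -0.
  0.  -3.4 -1.   0.2]Traceback (most recent call last):
  File "<stdin>", line 17, in <module>
AttributeError: 'float' object has no attribute 'round'
```

```bash
cat > kin.py <<'E'
from h import *
from scipy.optimize import least_squares
from scipy.spatial.transform import Rotation as Ro
Rz=lambda a:Ro.from_euler('z',a); Ry=lambda a:Ro.from_euler('y',a)
def fk(q,p):
    H,D,L2,L3,L6,e=p
    A=Rz(q[0]);B=A*Ry(q[1]);C=B*Ry(q[2]);T=C*Rz(q[3])*Ry(q[4])*Rz(q[5])*Rz(np.pi/2)
    return A.apply([0,D,H])+B.apply([0,0,L2])+C.apply([e,0,L3])+T.apply([0,0,L6]),T
E
python3 - <<'E'
from kin import *
L=[json.loads(l) for l in open('log.txt')]
L=[([-1.421,.313,1.498,0,1.331,-.223],[191.2,-488.9,238.7],[-3.086,-.582,0])]+L
f=lambda p:np.concatenate([(fk(q,p)[0]-x) for q,x,r in L])
for mask in (0,1):
    s=least_squares(lambda p:np.r_[f(p),0 if mask else p[5]*100],[300,116,400,400,250,0],loss='soft_l1'); print(s.x.round(1));print(f(s.x).reshape(-1,3).round(1))
for q,x,r in L: print((fk(q,s.x)[1].inv()*Ro.from_rotvec(r)).as_rotvec().round(3))
json.dump(list(s.x),open('kin.json','w'))
E
```

```text
[187.6 116.4 412.8 395.  247.4   0. ]
[[ 0.1  1.3  0.3]
 [ 7.9 -3.2 -1.3]
 [ 9.3  1.3 -3.8]
 [ 0.7 -0.9  1. ]
 [-7.1  9.3  2.3]
 [-0.1  0.  -0.1]
 [-1.9 -0.6 -0. ]]
[201.4 116.3 438.9 397.5 248.   39. ]
[[ 0.2  0.1 -0.1]
 [ 0.  -0.   0. ]
 [ 0.  -0.   0. ]
 [-0.  -0.   0. ]
 [-0.  -0.   0. ]
 [-0.  -0.   0. ]
 [ 0.  -0.   0. ]]
[ 0.001  0.    -0.   ]
[ 0. -0. -0.]
[0. 0. 0.]
[ 0.  0. -0.]
[ 0.  0. -0.]
[-0.  0.  0.]
[ 0.  0. -0.]
```

Emit:
carry_out:
  targets:
    - [[0.0025,0.014,0],[0,0,0],0.6]
    - [[0,0,-0.03],[0,0,0],0.6]
    - [[0,0,-0.03],[0,0,0],0.6]
    - [[0,0,-0.027],[0,0,0],0.6]
    - [[0,0,0],[0,0,0],0.6]
    - [[0,0,0],[0,0,0],0]
    - [[0,0,0],[0,0,0],0]
    - [[0,0,0],[0,0,0],0]
    - [[0,0,0],[0,0,0],0]
    - [[0,0,0],[0,0,0],0]

```text
time: 9.4
eef_pos: [387.9, 274.1, 222.2]
tool_rot: [2.28, 2.161, 0.001]
wrist_force: [0.1, -1.1, 0.6]
gripper_width: 0.173
grip_force: 0.0
```

Run:
```python
from kin import *
o=log()
p=o['eef_pos'][:2]; h=np.array([681.,314.])
v=p-h; r=np.hypot(*v); print(r)
# arc
for N,dth in((17,np.deg2rad(5.5)),):
    prev=p
    for i in range(1,N+1):
        t=i*dth; c,s=np.cos(t),np.sin(t); q=h+np.array([c*v[0]-s*v[1],s*v[0]+c*v[1]]); print(i,((q-prev)/1000).round(4),q.round(0)); prev=q
```

```text
9.4 [0.368 0.216 1.668 0.    1.256 0.421] [387.9 274.1 222.2] [2.280e+00 2.161e+00 1.000e-03] F [ 0.1 -1.1  0.6] w 0.173 g 0.0
295.8508699375693
1 [ 0.0052 -0.0279] [393. 246.]
2 [ 0.0078 -0.0273] [401. 219.]
3 [ 0.0104 -0.0264] [411. 192.]
4 [ 0.0129 -0.0253] [424. 167.]
5 [ 0.0153 -0.0239] [439. 143.]
6 [ 0.0175 -0.0224] [457. 121.]
7 [ 0.0195 -0.0206] [476. 100.]
8 [ 0.0214 -0.0186] [498.  82.]
9 [ 0.0231 -0.0165] [521.  65.]
10 [ 0.0246 -0.0142] [546.  51.]
11 [ 0.0258 -0.0118] [571.  39.]
12 [ 0.0268 -0.0092] [598.  30.]
13 [ 0.0276 -0.0066] [626.  23.]
14 [ 0.0281 -0.004 ] [654.  19.]
15 [ 0.0284 -0.0012] [682.  18.]
16 [0.0283 0.0015] [711.  20.]
17 [0.0281 0.0042] [739.  24.]
```

Emit:
carry_out:
  targets:
    - [[0,0,0],[0,0,0],0]
    - [[0,0,0],[0,0,0],0]
    - [[0,0,0],[0,0,0],0]
    - [[0.0052,-0.0279,0],[0,0,0],0]
    - [[0.0078,-0.0273,0],[0,0,0],0]
    - [[0.0104,-0.0264,0],[0,0,0],0]
    - [[0.0129,-0.0253,0],[0,0,0],0]
    - [[0,0,0],[0,0,0],0]

```text
time: 10.2
eef_pos: [426.3, 165.4, 222.3]
tool_rot: [2.281, 2.157, 0.006]
wrist_force: [5.7, 3.5, -0.8]
gripper_width: 0.114
grip_force: 31.6
```

```bash
python3 -c "
from h import *
log()"
```

```text
10.2 [1.130e-01 1.760e-01 1.719e+00 1.000e-03 1.243e+00 1.680e-01] [426.3 165.4 222.3] [2.281 2.157 0.006] F [ 5.7  3.5 -0.8] w 0.114 g 31.6
```

Emit:
carry_out:
  targets:
    - [[0.0153,-0.0239,0],[0,0,0],0]
    - [[0.0175,-0.0224,0],[0,0,0],0]
    - [[0.0195,-0.0206,0],[0,0,0],0]
    - [[0.0214,-0.0186,0],[0,0,0],0]
    - [[0.0231,-0.0165,0],[0,0,0],0]
    - [[0,0,0],[0,0,0],0]

```text
time: 10.8
eef_pos: [522.2, 61.6, 222.2]
tool_rot: [2.28, 2.158, -0.005]
wrist_force: [-9.6, -12.1, 7.2]
gripper_width: 0.127
grip_force: 33.5
```

Emit:
carry_out:
  targets:
    - [[0.0246,-0.0142,0],[0,0,0],0]
    - [[0.0258,-0.0118,0],[0,0,0],0]
    - [[0.0268,-0.0092,0],[0,0,0],0]
    - [[0.0276,-0.0066,0],[0,0,0],0]
    - [[0.0281,-0.004,0],[0,0,0],0]
    - [[0.0284,-0.0012,0],[0,0,0],0]
    - [[0.0283,0.0015,0],[0,0,0],0]
    - [[0,0,0],[0,0,0],0]

```text
time: 11.6
eef_pos: [713.9, 8.0, 221.9]
tool_rot: [2.279, 2.14, -0.012]
wrist_force: [5.8, -46.1, 1.1]
gripper_width: 0.007
grip_force: 24.8
```

```bash
python3 -c "
from h import *
log()"
```

```text
11.6 [-0.147  0.773  0.816 -0.016  1.546 -0.084] [713.9   8.  221.9] [ 2.279  2.14  -0.012] F [  5.8 -46.1   1.1] w 0.007 g 24.8
```

```bash
python3 -c "
from h import *
a=vision.read_camera('top')[60:280,180:440,::-1]; b=vision.read_camera('scene')[50:290,300:560,::-1]
f=lambda x:cv2.resize(x,None,fx=1.5,fy=1.5,interpolation=cv2.INTER_CUBIC)
A=f(a);B=f(b);B=cv2.copyMakeBorder(B,0,0,0,0,0);h=max(A.shape[0],B.shape[0]);A=cv2.copyMakeBorder(A,0,h-A.shape[0],0,0,0)
cv2.imwrite('pics/d1.png',np.hstack([A,B]))"
```

View pics/d1.png

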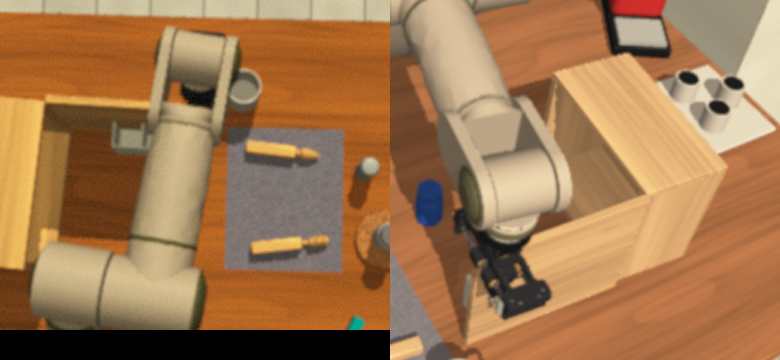

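Emit:
carry_out:
  targets:
    - [[0,-0.006,0],[0,0,0],0]
    - [[0,-0.006,0],[0,0,0],0]
    - [[0,-0.004,0.01],[0,0,0],0]
    - [[0,0,0.03],[0,0,0],0]
    - [[0,0,0.03],[0,0,0],0]
    - [[-0.03,0,0.03],[0,0,0],0]
    - [[-0.04,-0.02,0.02],[0,0,0],0.3]
    - [[-0.04,-0.02,0],[0,0,0],0.7]
    - [[-0.04,-0.02,0],[0,0,0],1]
    - [[-0.04,-0.02,0],[0,0,0],1]

```text
time: 12.7
eef_pos: [518.6, -76.1, 342.6]
tool_rot: [2.278, 2.163, 0.001]
wrist_force: [1.1, -0.7, -0.0]
gripper_width: 0.341
grip_force: 0.0
```

Emit:
carry_out:
  targets:
    - [[-0.04,-0.03,0],[0,0,0],1]
    - [[-0.04,-0.03,0],[0,0,0],1]
    - [[-0.01,-0.04,0],[0,0,0],1]
    - [[0,0,0],[0,0,0],1]

```text
time: 13.1
eef_pos: [429.1, -179.0, 342.7]
tool_rot: [2.283, 2.156, -0.0]
wrist_force: [0.4, -0.7, -0.0]
gripper_width: 0.706
grip_force: 0.0
```

```bash
python3 -c "
from h import *
log()
crop(vision.read_camera('top')[:,:,::-1],180,80,440,260,3,'pics/d2.png')"
```

```text
13.1 [-6.480e-01  1.210e-01  1.468e+00 -1.000e-03  1.551e+00 -5.910e-01] [ 429.1 -179.   342.7] [ 2.283  2.156 -0.   ] F [ 0.4 -0.7 -0. ] w 0.706 g 0.0
```

View pics/d2.png

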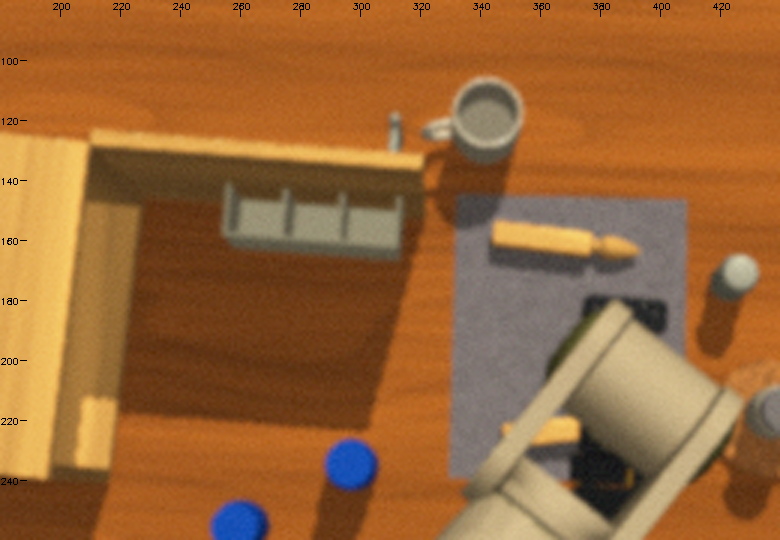

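Door is open near 90° with the rack facing the robot: rim x≈257–313, y≈143–163. Both tools lie where they were, and the jar is on the trivet (768,412 in the crop).

Run:
```python
from kin import *
i1=atz('top',(212,129.5),266); i2=atz('top',(321,136.5),266); o1=atz('top',(211,123),266);o2=atz('top',(321.5,132),266)
print(i1,i2,o1,o2)
e=(i2-i1)[:2]; e/=np.hypot(*e); eo=(o2-o1)[:2]; eo/=np.hypot(*eo); print(e,eo,'angle',np.arctan2(e[1],e[0])%(2*np.pi)-(np.pi-.051))
n=np.array([-(-e[1]),-e[0]]); n=np.array([e[1],-e[0]]); print('n',n)
# rack rim corners from picture at z=123: front wall outer edge, right & left
for uv in [(312.5,164),(256,159),(312.5,146),(257,142)]: print('rim',uv,atz('top',uv,123))
free=i2[:2]
for k in range(3):
    d=320-(143+60*k); c=free-e*d+n*25
    print('cell',k,c.round(1),proj('top',[[*c,123],[*c,38]]).tolist())
for s in (111,295): # rack ends
  for w in (0,54): 
    c=free-e*(320-s)+n*w; print(s,w,c.round(1),proj('top',[*c,123]))
print(proj('top',[[681,314,266]]))
```

```text
[673.9 305.5 266. ] [661.8  -8.4 266. ] [692.8 309.3 266. ] [675.   -9.5 266. ]
[-0.0385187  -0.99925788] [-0.05574755 -0.9984449 ] angle 1.5832680941483597
n [-0.99925788  0.0385187 ]
rim (312.5, 164) [604.2  18.9 123. ]
rim (256, 159) [615.3 196.9 123. ]
rim (312.5, 146) [661.4  20.6 123. ]
rim (257, 142) [669.6 195.9 123. ]
cell 0 [643.6 169.4] [[265.1, 150.3], [268.3, 155.1]]
cell 1 [641.3 109.5] [[284.1, 151.6], [286.3, 156.2]]
cell 2 [639.   49.5] [[303.1, 152.8], [304.4, 157.4]]
111 0 [669.9 200.4] [[255.6 141.9]]
111 54 [615.9 202.5] [[254.2 158.8]]
295 0 [662.8  16.6] [[313.8 145.6]]
295 54 [608.8  18.7] [[312.6 162.5]]
[[209.2 127. ]]
```

```bash
cat >> kin.py <<'E'
P=json.load(open('kin.json')); LO=np.array([-2.94,-.97,.19,-1.23,.02,-2.88]);HI=-LO*0+np.array([2.94,2.17,2.56,4.37,3.11,2.88])
def ik(p,R,q0):
    def f(q):
        x,T=fk(q,P); return np.r_[(x-p)/300,(T.inv()*R).as_rotvec()]
    s=least_squares(f,np.clip(q0,LO+1e-3,HI-1e-3),bounds=(LO,HI),xtol=1e-10,ftol=1e-12); return s.x,np.abs(s.fun).max()
def frame(a,y):  # tool rotation: z=a, closing axis y
    a=np.array(a,float);a/=np.linalg.norm(a); y=np.array(y,float); y-=a*(a@y); y/=np.linalg.norm(y)
    return Ro.from_matrix(np.c_[np.cross(y,a),y,a])
def wrist(q): 
    x,T=fk(q,P); return x-T.apply([0,0,P[4]])
E
python3 - <<'E'
from kin import *
rng=np.random.default_rng(0)
for cell in [(643,166),(641,107),(639,47)]:
  for tau in (0,20,30,40):
    t=np.deg2rad(tau); a=np.array([np.cos(t),-.04,-np.sin(t)]); best=[]
    for sgn in (1,-1):
      for k in range(6):
        q,e=ik(np.array([*cell,135])+a*9+[0,0,5],frame(a,[.04*sgn,sgn,0]),rng.uniform([-.5,-.3,.5,1.5,.3,-2.8],[.5,1,2.3,4,1.5,2.8]))
        if e<1e-4 and not any(np.allclose(q,b,atol=.02) for b in best): best.append(q); print(cell,tau,sgn,q.round(2),'wrist',wrist(q).round(0))
E
```

```text
(643, 166) 0 1 [0.14 0.76 1.97 3.34 1.17 1.49] wrist [404. 176. 140.]
(643, 166) 0 -1 [ 0.14  0.76  1.97  3.34  1.17 -1.65] wrist [404. 176. 140.]
(643, 166) 20 1 [0.14 0.58 1.94 3.44 0.62 1.39] wrist [419. 176. 222.]
(643, 166) 20 -1 [ 0.14  0.58  1.94  3.44  0.62 -1.75] wrist [419. 176. 222.]
(643, 166) 30 1 [0.13 0.52 1.89 3.61 0.35 1.21] wrist [436. 176. 259.]
(643, 166) 30 -1 [ 0.13  0.52  1.89  3.61  0.35 -1.93] wrist [436. 176. 259.]
(641, 107) 0 1 [0.   0.74 2.03 3.19 1.2  1.56] wrist [402. 117. 140.]
(641, 107) 0 -1 [ 0.    0.74  2.03  3.19  1.2  -1.59] wrist [402. 117. 140.]
(641, 107) 20 1 [0.   0.55 2.01 3.21 0.64 1.53] wrist [417. 117. 222.]
(641, 107) 20 -1 [ 0.    0.55  2.01  3.21  0.64 -1.61] wrist [417. 117. 222.]
(641, 107) 30 1 [0.   0.49 1.95 3.26 0.35 1.48] wrist [434. 117. 259.]
(641, 107) 30 -1 [ 0.    0.49  1.95  3.26  0.35 -1.66] wrist [434. 117. 259.]
(641, 107) 40 1 [0.   0.46 1.86 3.76 0.07 0.98] wrist [458. 117. 293.]
(641, 107) 40 -1 [ 0.    0.46  1.86  3.76  0.07 -2.16] wrist [458. 117. 293.]
(639, 47) 0 1 [-0.15  0.73  2.07  3.02  1.24  1.61] wrist [400.  57. 140.]
(639, 47) 0 -1 [-0.15  0.73  2.07  3.02  1.24 -1.53] wrist [400.  57. 140.]
(639, 47) 20 1 [-0.15  0.53  2.05  2.98  0.67  1.66] wrist [415.  57. 222.]
(639, 47) 20 -1 [-0.15  0.53  2.05  2.98  0.67 -1.48] wrist [415.  57. 222.]
(639, 47) 30 1 [-0.14  0.47  1.99  2.92  0.37  1.73] wrist [432.  57. 259.]
(639, 47) 30 -1 [-0.14  0.47  1.99  2.92  0.37 -1.41] wrist [432.  57. 259.]
(639, 47) 40 1 [-0.13  0.44  1.9   2.44  0.09  2.21] wrist [456.  57. 293.]
(639, 47) 40 -1 [-0.13  0.44  1.9   2.44  0.09 -0.93] wrist [456.  57. 293.]
```

```bash
cat > plan.py <<'E'
from kin import *
LIM=.7*np.array([2.39,2.39,3.01,3.14,3.14,3.14])*.1
def run(p,R,q,segs,show=True):
    """segs: (n, dpos_mm per seg, rotvec deg per seg)"""
    p=np.array(p,float)
    for n,dp,dr in segs:
        worst=0
        for i in range(n):
            p=p+np.array(dp)/n; R=Ro.from_rotvec(np.deg2rad(np.array(dr,float))/n)*R
            q2,e=ik(p,R,q); worst=max(worst,(np.abs(q2-q)/LIM).max()); 
            if e>1e-4: print('   ERR',e,i,q2.round(2))
            q=q2
        if show: print(n,p.round(0),'q',q.round(2),'load',round(worst,2),'step mm',round(np.linalg.norm(dp)/n,1),'deg',round(np.linalg.norm(dr)/n,1),'wrist',wrist(q).round(0))
    return p,R,q
E
cat > t1.py <<'E'
from plan import *
o=readout.get_obs(); p=o['eef_pos'];R=Ro.from_rotvec(o['tool_rot']);q=o['joint_positions']
import sys
t=np.deg2rad(20)
for flip in (0,180):
 for mid in ((450,60,360),(420,100,380)):
  for beta in (90,60,40):
    print('flip',flip,mid,beta)
    u=np.array([-.11,-.994,0]);c=np.array([.994,-.11,0])*(1 if not flip else -1)
    a0=-u*np.sin(t)-np.array([0,0,np.cos(t)])
    R1=frame(a0,c); g=np.array([637,-178,12.])
    dr=np.rad2deg((R1*R.inv()).as_rotvec())
    s=run(p,R,q,[(max(6,int(np.linalg.norm(dr)/8)+1),g+[0,0,80]-p,dr)])
    s=run(*s,[(3,[0,0,-80],[0,0,0]),(7,[0,0,250],[0,0,0])],False)
    yaw=90-6.3+beta
    s=run(*s,[(int(yaw/7)+1,np.array(mid)-s[0],[0,0,yaw])])
    # pitch: axis = closing axis, so that u->z
    u2=Ro.from_euler('z',yaw,degrees=True).apply(u); ax=np.cross(u2,[0,0,1])
    s=run(*s,[(15,[0,0,0],ax*90),(int(beta/6)+1,[0,0,0],[0,0,-beta])])
    s=run(*s,[(6,np.array([630,110,200])-s[0],[0,0,0])])
E
python3 t1.py
```

```text
flip 0 (450, 60, 360) 90
6 [ 637. -178.   92.] q [-0.57  0.8   1.15  0.32  1.36 -0.55] load 0.75 step mm 54.2 deg 3.4 wrist [ 628. -262.  325.]
   ERR 0.00010942646861147748 24 [ 0.06  0.18  1.39 -0.34  1.66 -2.88]
25 [450.  60. 360.] q [ 0.06  0.18  1.39 -0.34  1.66 -2.88] load 0.47 step mm 12.7 deg 6.9 wrist [469. 143. 593.]
   ERR 0.027741924161858632 0 [ 0.02  0.15  1.41 -0.25  1.63 -2.88]
   ERR 0.05650248301073597 1 [-0.01  0.13  1.43 -0.17  1.61 -2.88]
   ERR 0.08607529204856391 2 [-0.04  0.11  1.44 -0.08  1.59 -2.88]
   ERR 0.1162517486042309 3 [-0.08  0.1   1.45  0.    1.58 -2.88]
   ERR 0.1469083857497289 4 [-0.11  0.08  1.46  0.09  1.57 -2.88]
   ERR 0.17798281446628283 5 [-0.14  0.07  1.47  0.18  1.57 -2.88]
   ERR 0.20944535625345145 6 [-0.18  0.06  1.48  0.26  1.57 -2.88]
   ERR 0.2412671633169354 7 [-0.21  0.06  1.48  0.35  1.58 -2.88]
   ERR 0.2733838341966206 8 [-0.25  0.06  1.49  0.44  1.59 -2.88]
   ERR 0.30565554999640476 9 [-0.29  0.05  1.5   0.53  1.61 -2.88]
   ERR 0.33782975743286847 10 [-0.33  0.06  1.5   0.62  1.63 -2.88]
   ERR 0.3695214651921191 11 [-0.37 
[... 28230 characters left out ...]
3.11 -2.88]
   ERR 0.33774649245370025 6 [ 0.45 -0.22  2.1  -1.23  0.75 -2.88]
7 [420. 100. 380.] q [ 0.45 -0.22  2.1  -1.23  0.75 -2.88] load 14.94 step mm 0.0 deg 5.7 wrist [193. 222. 470.]
   ERR 0.3367413963625767 0 [ 0.38 -0.13  2.07 -1.23  0.67 -2.88]
   ERR 0.3346012653770914 1 [ 0.34 -0.04  2.02 -1.23  0.62 -2.88]
   ERR 0.3319837312736021 2 [ 0.3   0.06  1.97 -1.23  0.58 -2.88]
   ERR 0.3295775079610592 3 [ 0.27  0.17  1.9  -1.23  0.55 -2.88]
   ERR 0.327988755150291 4 [ 0.25  0.28  1.82 -1.23  0.52 -2.88]
   ERR 0.32769419020091695 5 [ 0.23  0.38  1.74 -1.23  0.51 -2.88]
6 [630. 110. 200.] q [ 0.23  0.38  1.74 -1.23  0.51 -2.88] load 0.65 step mm 46.1 deg 0.0 wrist [444. 223. 367.]
```

```bash
cat > tools.py <<'E'
from kin import *
from cv2 import moments
def find(name='top',z=13):
    """bright wood blobs on the mat, PCA ends of the handle+head in world"""
    im=vision.read_camera(name); hsv=cv2.cvtColor(im,cv2.COLOR_RGB2HSV)
    m=((hsv[...,0]<25)&(hsv[...,1]>90)&(hsv[...,2]>185)).astype(np.uint8)
    roi=np.zeros_like(m); roi[140:245,325:415]=1; m*=roi
    n,l,st,c=cv2.connectedComponentsWithStats(m)
    for i in range(1,n):
        if st[i,4]>60:
            ys,xs=np.where(l==i); pts=np.c_[xs,ys]; r=cv2.minAreaRect(pts.astype(np.float32)); b=cv2.boxPoints(r)
            v=np.array(max([(b[1]-b[0]),(b[2]-b[1])],key=lambda t:np.hypot(*t))); v/=np.hypot(*v); v*=np.sign(v[0]); t=(pts-np.array(r[0]))@v
            print(st[i,4],'tail',atz(name,np.array(r[0])+v*t.min(),z),'tip',atz(name,np.array(r[0])+v*t.max(),z),'px',np.round(np.array(r[0])+v*t.min(),1))
E
cat > place.py <<'E'
from plan import *
def go(tail,u2,cell,tau=20,s=95,zt=8,q=None,p=None,R=None,via=(480,-150,300),pre=None,verbose=True):
    t=np.deg2rad(tau); u=np.array([*u2,0.]);u/=np.linalg.norm(u); c=np.cross([0,0,1],u)  # closing axis
    if c[0]<0:c=-c
    a0=-u*np.sin(t)-np.array([0,0,np.cos(t)]); G=np.array([*tail,15.])+u*s
    Rp=frame(a0,c); d=(15-zt)/np.cos(t); pick=G+a0*d
    af=np.array([np.cos(t),-.04*np.cos(t),-np.sin(t)]); Rf=frame(af,[.04,1,0]); pl=np.array([*cell,38.+s+6])+af*d
    # check that the pick->place rotation puts the head up
    print('head ->',(Rf*Rp.inv()).apply(u).round(2))
    return pick,Rp,pl,Rf
def rows(poses,p,R):
    """incremental rows from pose list, rounded without drift"""
    out=[]
    P0=np.array(p,float);R0=R
    for pp,RR in poses:
        dp=np.round((pp-P0)/1000,3); dr=np.round(np.rad2deg((RR*R0.inv()).as_rotvec()),1)
        P0=P0+dp*1000; R0=Ro.from_rotvec(np.deg2rad(dr))*R0; out.append((dp.tolist(),dr.tolist()))
    return out
E
python3 - <<'E'
from tools import *; find()
from place import *
o=readout.get_obs(); q=o['joint_positions']
for nm,tail,u,cell in(('reamer',(647.5,-83.7),(-.11,-.994),(643,166)),('dipper',(418.9,-101.5),(.163,-.987),(639,47))):
    pick,Rp,pl,Rf=go(tail,u,cell)
    qp,e1=ik(pick,Rp,[-.57,.8,1.3,.32,1.2,-.55]); qv,e2=ik(np.array([480,-150,300.]),Rp,qp); 
    qs=[0,.55,2.0,3.2,.64,1.5]; qf,e3=ik(pl,Rf,qs); qh,e4=ik(pl+[0,0,115],Rf,qf); qb,e5=ik(pl+[-80,0,125],Rf,qh)
    print(nm,'pick',pick.round(1),'place',pl.round(1),[round(e,5) for e in(e1,e2,e3,e4,e5)])
    for k in(qp,qv,qb,qh,qf): print(k.round(2),wrist(k).round(0))
    N=24; prev=None;mx=0
    for i in range(N+1):
        k=qv+(qb-qv)*i/N; x,T=fk(k,P)
        if prev is not None: mx=max(mx,np.rad2deg((T*prev.inv()).magnitude()))
        prev=T
        if i%4==0: print('  ',x.round(0),'tail',(x-T.apply([0,0,7.5])+ (T*Rp.inv()).apply([-u[0]*95,-u[1]*95,0])).round(0),'w',wrist(k).round(0))
    print('deg/row',mx,'load',(np.abs(qb-qv)/N/LIM).max())
E
```

```text
312 tail [649.8 -81.8  13. ] tip [ 634.4 -243.3   13. ] px [343.9 156.5]
116 tail [ 427.8 -123.8   13. ] tip [ 429.2 -176.8   13. ] px [355. 223.]
head -> [-0.  0.  1.]
reamer pick [ 637.3 -175.6    8. ] place [650.  165.7 136.5] [np.float64(0.0), np.float64(0.0), np.float64(0.0), np.float64(0.0), np.float64(0.0)]
[-0.56  0.9   1.19  0.33  1.22 -0.6 ] [ 628. -260.  241.]
[-0.68  0.29  1.41  0.29  1.63 -0.58] [ 471. -234.  533.]
[0.17 0.19 2.08 3.67 0.39 1.15] [337. 175. 346.]
[0.14 0.35 1.89 3.64 0.36 1.16] [417. 175. 336.]
[0.14 0.58 1.95 3.43 0.62 1.4 ] [417. 175. 221.]
   [ 480. -150.  300.] tail [490. -58. 307.] w [ 471. -234.  533.]
   [579.   3. 333.] tail [609.  75. 383.] w [ 485. -156.  498.]
   [637. 107. 404.] tail [683. 127. 482.] w [483. -78. 464.]
   [664. 144. 456.] tail [720. 102. 517.] w [466.  -3. 432.]
   [667. 141. 447.] tail [719.  63. 448.] w [435.  66. 401.]
   [639. 138. 372.] tail [666.  79. 305.] w [391. 126. 373.]
   [570. 166. 261.] tail [563. 166. 169.] w [337. 175. 346.]
deg/row 11.901095010938432 load 0.6404340410323058
head -> [-0.  0.  1.]
dipper pick 
[... 205 characters left out ...]
  1.35  0.24  1.71 -0.82] [ 494. -234.  533.]
[-0.18  0.1   2.19  2.78  0.39  1.86] [333.  56. 346.]
[-0.15  0.28  1.99  2.86  0.37  1.8 ] [413.  56. 336.]
[-0.15  0.53  2.05  2.98  0.67  1.66] [413.  56. 221.]
   [ 480. -150.  300.] tail [465. -59. 307.] w [ 494. -234.  533.]
   [552. -40. 304.] tail [578.  42. 340.] w [ 488. -180.  499.]
   [605.  41. 338.] tail [664.  79. 399.] w [ 474. -126.  466.]
   [636.  78. 372.] tail [709.  51. 422.] w [451. -74. 433.]
   [644.  76. 376.] tail [703.   6. 373.] w [419. -26. 402.]
   [622.  57. 338.] tail [648.  -2. 271.] w [380.  18. 373.]
   [566.  47. 261.] tail [559.  47. 169.] w [333.  56. 346.]
deg/row 12.551336475084424 load 0.5069296478665186
```

```bash
cat > pk.py <<'E'
from place import *
def pickrows(tail,u,cell,above=75,n=8):
    o=readout.get_obs(); p=o['eef_pos'];R=Ro.from_rotvec(o['tool_rot'])
    pick,Rp,pl,Rf=go(tail,u,cell); dR=(Rp*R.inv()).as_rotvec()
    poses=[(p+(pick+[0,0,above]-p)*k/n,Ro.from_rotvec(dR*k/n)*R) for k in range(1,n+1)]
    print('pick',pick.round(1)); 
    for r in rows(poses,p,R): print(json.dumps(r))
E
python3 -c "
from pk import *
pickrows((648.5,-83),(-.1,-.995),(643,166))"
```

```text
head -> [-0.  0.  1.]
pick [ 639.3 -175.     8. ]
[[0.026, 0.0, -0.032], [2.5, -0.2, -0.3]]
[[0.026, 0.0, -0.033], [2.5, -0.2, -0.4]]
[[0.026, 0.001, -0.032], [2.5, -0.2, -0.3]]
[[0.026, -0.0, -0.033], [2.5, -0.1, -0.3]]
[[0.027, -0.0, -0.032], [2.5, -0.2, -0.3]]
[[0.026, 0.0, -0.033], [2.5, -0.2, -0.4]]
[[0.026, 0.0, -0.032], [2.5, -0.2, -0.3]]
[[0.026, 0.0, -0.032], [2.4, -0.2, -0.3]]
```

Emit:
carry_out:
  targets:
    - [[0.026,0,-0.032],[2.5,-0.2,-0.3],0.7]
    - [[0.026,0,-0.033],[2.5,-0.2,-0.4],0.7]
    - [[0.026,0.001,-0.032],[2.5,-0.2,-0.3],0.7]
    - [[0.026,0,-0.033],[2.5,-0.1,-0.3],0.7]
    - [[0.027,0,-0.032],[2.5,-0.2,-0.3],0.7]
    - [[0.026,0,-0.033],[2.5,-0.2,-0.4],0.7]
    - [[0.026,0,-0.032],[2.5,-0.2,-0.3],0.7]
    - [[0.026,0,-0.032],[2.4,-0.2,-0.3],0.7]
    - [[0,0,0],[0,0,0],0.7]
    - [[0,0,0],[0,0,0],0.7]

```text
time: 14.2
eef_pos: [639.7, -173.8, 82.6]
tool_rot: [-2.135, -1.938, -0.374]
wrist_force: [0.5, -0.7, 0.6]
gripper_width: 0.702
grip_force: 0.0
```

```bash
python3 -c "
from h import *
log()
m=vision.camera_model('wrist');im=vision.read_camera('wrist')[:,:,::-1].copy()
for X in ([648.5,-83,13],[637,-192,13],[632,-247,13]):
    u=proj('wrist',X,m)[0]; print(u); cv2.circle(im,(int(u[0]),int(u[1])),4,(0,0,255),1)
crop(im,0,0,640,400,1,'pics/w2.png')"
```

```text
14.2 [-0.559  0.815  1.144  0.318  1.355 -0.558] [ 639.7 -173.8   82.6] [-2.135 -1.938 -0.374] F [ 0.5 -0.7  0.6] w 0.702 g 0.0
[317.1 121.7]
[315.7 272.5]
[316.2 351.1]
```

View pics/w2.png

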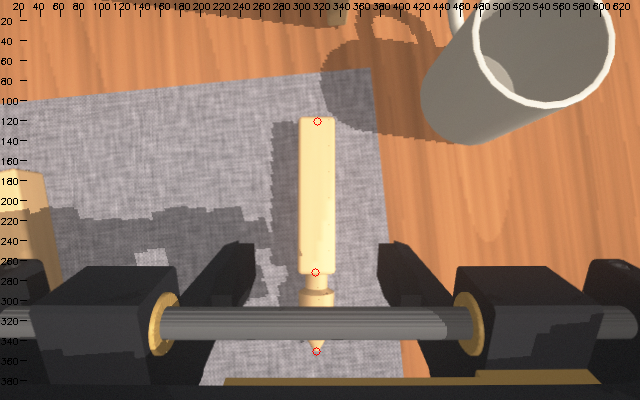

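The reamer lies exactly where predicted: its tail is at (317,120), its handle end at (316,272), and it is centred between the fingers.

Emit:
carry_out:
  targets:
    - [[0,0,-0.03],[0,0,0],0.7]
    - [[0,0,-0.025],[0,0,0],0.7]
    - [[0,-0.001,-0.015],[0,0,0],0.7]
    - [[0,0,-0.004],[0,0,0],0.7]
    - [[0,0,0],[0,0,0],0]
    - [[0,0,0],[0,0,0],0]
    - [[0,0,0],[0,0,0],0]
    - [[0,0,0],[0,0,0],0]
    - [[0,0,0],[0,0,0],0]
    - [[0,0,0],[0,0,0],0]

```text
time: 15.25
eef_pos: [639.6, -176.4, 9.2]
tool_rot: [-2.138, -1.936, -0.376]
wrist_force: [-1.3, -0.2, 2.8]
gripper_width: 0.287
grip_force: 30.0
```

Emit:
carry_out:
  targets:
    - [[0,0,0],[0,0,0],0]
    - [[0,0,0],[0,0,0],0]
    - [[-0.02,0.005,0.03],[0,0,0],0]
    - [[-0.02,0.005,0.04],[0,0,0],0]
    - [[-0.02,0.005,0.04],[0,0,0],0]
    - [[-0.02,0.005,0.04],[0,0,0],0]
    - [[-0.02,0.005,0.04],[0,0,0],0]
    - [[-0.02,0.005,0.04],[0,0,0],0]
    - [[-0.02,0,0.04],[0,0,0],0]
    - [[-0.015,0,0.02],[0,0,0],0]

```text
time: 16.25
eef_pos: [483.8, -146.4, 301.7]
tool_rot: [-2.14, -1.939, -0.377]
wrist_force: [0.4, 0.3, -0.8]
gripper_width: 0.293
grip_force: 30.0
```

```bash
cat > car.py <<'E'
from place import *
def carry(tail,u,cell,N=38,qs=[0,.3,2.0,3.3,.4,1.4],sx=-80,sz=200):
    o=log(); q=o['joint_positions']; pick,Rp,pl,Rf=go(tail,u,cell)
    qf,e3=ik(pl,Rf,[0,.55,2.0,3.2,.64,1.5]); qb,e5=ik(pl+[sx,0,sz],Rf,qf); print('place',pl.round(1),'qb',qb.round(2),e5)
    pts=[fk(q+(qb-q)*w,P) for w in np.linspace(0,1,400)]
    # resample to equal rotation/translation effort
    eff=np.r_[0,np.cumsum([max(np.linalg.norm(b[0]-a[0])/45,np.rad2deg((b[1]*a[1].inv()).magnitude())/8.2) for a,b in zip(pts,pts[1:])])]
    N=int(np.ceil(eff[-1])); idx=[np.searchsorted(eff,eff[-1]*k/N) for k in range(1,N+1)]; idx[-1]=399
    R=fk(q,P)[1]; rr=rows([pts[i] for i in idx],pts[0][0],R)
    print(N,'load',max((np.abs(qb-q)*(b-a)/399/LIM).max() for a,b in zip([0]+idx,idx)))
    for k in range(0,N,10): print(json.dumps(rr[k:k+10]).replace(']], [[',']],\n[['))
    for i in idx[::5]: print('tcp',pts[i][0].round(0),'tail',(pts[i][0]-pts[i][1].apply([0,0,7.5])+(pts[i][1]*Rp.inv()).apply([-u[0]*95,-u[1]*95,0])).round(0))
E
python3 -c "
from car import *
carry((648.5,-83),(-.1,-.995),(643,166))"
```

```text
16.25 [-0.673  0.288  1.405  0.291  1.637 -0.583] [ 483.8 -146.4  301.7] [-2.14  -1.939 -0.377] F [ 0.4  0.3 -0.8] w 0.293 g 30.0
head -> [-0.  0.  1.]
place [650.  165.7 136.5] qb [0.17 0.06 1.99 4.15 0.23 0.65] 2.997664616533058e-12
33 load 0.6602884025561726
[[[0.028, 0.036, 0.006], [5.0, -5.2, -2.6]],
[[0.026, 0.035, 0.011], [5.5, -4.8, -2.9]],
[[0.023, 0.034, 0.014], [5.9, -4.1, -3.1]],
[[0.023, 0.033, 0.019], [6.8, -3.9, -3.6]],
[[0.016, 0.027, 0.019], [6.3, -2.8, -3.1]],
[[0.016, 0.025, 0.023], [7.1, -2.4, -3.5]],
[[0.014, 0.022, 0.023], [7.5, -1.9, -3.5]],
[[0.01, 0.016, 0.023], [7.2, -1.2, -3.2]],
[[0.008, 0.014, 0.021], [7.5, -0.7, -3.0]],
[[0.007, 0.009, 0.021], [7.8, -0.3, -3.0]]]
[[[0.005, 0.006, 0.018], [7.3, 0.1, -2.5]],
[[0.004, 0.004, 0.017], [8.1, 0.6, -2.6]],
[[0.003, 0.001, 0.013], [7.6, 0.8, -2.3]],
[[0.002, -0.002, 0.011], [7.7, 1.1, -2.0]],
[[0.001, -0.002, 0.008], [7.9, 1.3, -1.9]],
[[0.001, -0.004, 0.005], [7.9, 1.6, -1.7]],
[[-0.0, -0.005, 0.002], [8.1, 1.8, -1.5]],
[[-0.001, -0.005, -0.001], [7.4, 1.8, -1.2]],
[[-0.002, -0.004, -0.004], [8.2, 2.2, -1.2]],
[
[... 234 characters left out ...]
5, 0.002, -0.017], [7.7, 2.4, -0.5]],
[[-0.007, 0.004, -0.017], [7.8, 2.5, -0.4]],
[[-0.007, 0.006, -0.019], [7.7, 2.6, -0.5]],
[[-0.008, 0.008, -0.018], [7.7, 2.5, -0.3]],
[[-0.009, 0.01, -0.019], [7.8, 2.6, -0.4]],
[[-0.01, 0.011, -0.019], [7.7, 2.6, -0.4]]]
[[[-0.011, 0.013, -0.018], [7.8, 2.7, -0.4]],
[[-0.012, 0.015, -0.017], [7.7, 2.7, -0.4]],
[[-0.012, 0.014, -0.014], [7.0, 2.4, -0.5]]]
tcp [ 512. -111.  308.] tail [524. -20. 324.]
tcp [616.  44. 394.] tail [639. 106. 458.]
tcp [660. 111. 500.] tail [687. 114. 588.]
tcp [671. 107. 554.] tail [700.  50. 620.]
tcp [664.  86. 535.] tail [693.  -2. 545.]
tcp [639.  89. 460.] tail [659.  16. 407.]
tcp [593. 137. 368.] tail [595. 113. 278.]
```

```bash
python3 -c "
from car import *
carry((648.5,-83),(-.1,-.995),(643,166),sx=-90,sz=150)"
```

```text
16.25 [-0.673  0.288  1.405  0.291  1.637 -0.583] [ 483.8 -146.4  301.7] [-2.14  -1.939 -0.377] F [ 0.4  0.3 -0.8] w 0.293 g 30.0
head -> [-0.  0.  1.]
place [650.  165.7 136.5] qb [0.17 0.12 2.08 3.78 0.34 1.03] 1.1860300241917088e-10
32 load 0.5973647240783946
[[[0.027, 0.037, 0.003], [5.2, -4.4, -3.3]],
[[0.024, 0.037, 0.008], [5.6, -3.8, -3.7]],
[[0.022, 0.035, 0.01], [6.2, -3.1, -3.9]],
[[0.019, 0.033, 0.014], [6.5, -2.5, -4.0]],
[[0.017, 0.03, 0.017], [7.1, -1.8, -4.1]],
[[0.014, 0.026, 0.016], [6.9, -1.2, -3.8]],
[[0.012, 0.022, 0.018], [7.2, -0.5, -3.8]],
[[0.011, 0.019, 0.018], [7.4, -0.0, -3.7]],
[[0.008, 0.015, 0.016], [7.2, 0.4, -3.3]],
[[0.007, 0.012, 0.016], [7.4, 0.8, -3.2]]]
[[[0.005, 0.009, 0.014], [7.5, 1.2, -3.1]],
[[0.005, 0.007, 0.013], [7.7, 1.6, -2.8]],
[[0.004, 0.003, 0.009], [7.3, 1.7, -2.5]],
[[0.002, 0.002, 0.009], [7.9, 2.1, -2.6]],
[[0.002, 0.001, 0.005], [7.5, 2.2, -2.2]],
[[0.001, -0.001, 0.003], [7.5, 2.4, -2.1]],
[[0.001, -0.002, 0.0], [7.0, 2.3, -1.7]],
[[-0.0, -0.002, -0.002], [7.6, 2.7, -1.9]],
[[-0.002, -0.003, -0.004], [7.8, 2.8, -1.7]],
[[-0.001
[... 186 characters left out ...]
 -0.001, -0.015], [7.9, 3.2, -1.5]],
[[-0.007, 0.001, -0.016], [7.2, 3.0, -1.3]],
[[-0.008, 0.002, -0.016], [7.2, 2.9, -1.4]],
[[-0.009, 0.003, -0.019], [7.9, 3.3, -1.6]],
[[-0.01, 0.004, -0.019], [7.2, 3.1, -1.5]],
[[-0.011, 0.006, -0.018], [7.2, 3.1, -1.5]],
[[-0.012, 0.007, -0.019], [7.2, 3.1, -1.6]]]
[[[-0.014, 0.008, -0.019], [7.2, 3.1, -1.6]],
[[-0.014, 0.009, -0.018], [7.1, 3.2, -1.8]]]
tcp [ 510. -109.  305.] tail [524. -19. 321.]
tcp [607.  51. 370.] tail [639. 110. 434.]
tcp [650. 129. 452.] tail [694. 127. 533.]
tcp [664. 141. 490.] tail [714.  82. 542.]
tcp [658. 129. 469.] tail [703.  48. 462.]
tcp [630. 128. 398.] tail [656.  67. 334.]
tcp [574. 156. 305.] tail [573. 145. 213.]
```

Emit:
carry_out:
  targets:
    - [[0.027,0.037,0.003],[5.2,-4.4,-3.3],0]
    - [[0.024,0.037,0.008],[5.6,-3.8,-3.7],0]
    - [[0.022,0.035,0.01],[6.2,-3.1,-3.9],0]
    - [[0.019,0.033,0.014],[6.5,-2.5,-4.0],0]
    - [[0.017,0.03,0.017],[7.1,-1.8,-4.1],0]
    - [[0.014,0.026,0.016],[6.9,-1.2,-3.8],0]
    - [[0.012,0.022,0.018],[7.2,-0.5,-3.8],0]
    - [[0.011,0.019,0.018],[7.4,0,-3.7],0]
    - [[0.008,0.015,0.016],[7.2,0.4,-3.3],0]
    - [[0.007,0.012,0.016],[7.4,0.8,-3.2],0]

```text
time: 17.25
eef_pos: [645.6, 120.2, 434.6]
tool_rot: [-1.884, -0.534, -1.457]
wrist_force: [0.7, 0.7, -0.9]
gripper_width: 0.289
grip_force: 30.0
```

Emit:
carry_out:
  targets:
    - [[0.005,0.009,0.014],[7.5,1.2,-3.1],0]
    - [[0.005,0.007,0.013],[7.7,1.6,-2.8],0]
    - [[0.004,0.003,0.009],[7.3,1.7,-2.5],0]
    - [[0.002,0.002,0.009],[7.9,2.1,-2.6],0]
    - [[0.002,0.001,0.005],[7.5,2.2,-2.2],0]
    - [[0.001,-0.001,0.003],[7.5,2.4,-2.1],0]
    - [[0.001,-0.002,0],[7.0,2.3,-1.7],0]
    - [[0,-0.002,-0.002],[7.6,2.7,-1.9],0]
    - [[-0.002,-0.003,-0.004],[7.8,2.8,-1.7],0]
    - [[-0.001,-0.002,-0.007],[7.1,2.6,-1.5],0]

```text
time: 18.25
eef_pos: [662.2, 131.6, 473.8]
tool_rot: [-1.134, 0.872, -1.096]
wrist_force: [-0.1, -0.1, -0.5]
gripper_width: 0.291
grip_force: 30.0
```

Emit:
carry_out:
  targets:
    - [[-0.003,-0.003,-0.009],[7.8,3.0,-1.6],0]
    - [[-0.004,-0.001,-0.011],[7.2,2.8,-1.4],0]
    - [[-0.004,-0.001,-0.012],[7.2,2.8,-1.4],0]
    - [[-0.006,-0.001,-0.015],[7.9,3.2,-1.5],0]
    - [[-0.007,0.001,-0.016],[7.2,3.0,-1.3],0]
    - [[-0.008,0.002,-0.016],[7.2,2.9,-1.4],0]
    - [[-0.009,0.003,-0.019],[7.9,3.3,-1.6],0]
    - [[-0.01,0.004,-0.019],[7.2,3.1,-1.5],0]
    - [[-0.011,0.006,-0.018],[7.2,3.1,-1.5],0]
    - [[-0.012,0.007,-0.019],[7.2,3.1,-1.6],0]

```text
time: 19.25
eef_pos: [587.7, 149.0, 319.4]
tool_rot: [-0.176, 1.799, -0.219]
wrist_force: [0.4, -0.1, -1.2]
gripper_width: 0.292
grip_force: 30.0
```

Emit:
carry_out:
  targets:
    - [[-0.014,0.008,-0.019],[7.2,3.1,-1.6],0]
    - [[-0.014,0.009,-0.018],[7.1,3.2,-1.8],0]
    - [[0,0,0],[0,0,0],0]
    - [[0,0,0],[0,0,0],0]

```text
time: 19.65
eef_pos: [560.7, 165.6, 284.2]
tool_rot: [0.036, 1.919, -0.033]
wrist_force: [0.1, 0.5, 0.1]
gripper_width: 0.293
grip_force: 30.0
```

```bash
cat > fin.py <<'E'
from place import *
def fin(tail,u,cell,n=(4,5),zs=110):
    o=log(); p=o['eef_pos'];R=Ro.from_rotvec(o['tool_rot']); pick,Rp,pl,Rf=go(tail,u,cell)
    print('target',pl.round(1),'axis a',R.apply([0,0,1]).round(3),'rot err deg',np.rad2deg((Rf*R.inv()).as_rotvec()).round(1),'head',(R*Rp.inv()).apply([*u,0]).round(3))
    print('delta',(pl-p).round(1))
    a=vision.read_camera('top')[100:240,200:360,::-1]; b=vision.read_camera('scene')[20:220,330:560,::-1]
    A=cv2.resize(a,None,fx=2.5,fy=2.5,interpolation=2);B=cv2.resize(b,None,fx=1.7,fy=1.7,interpolation=2);h=max(A.shape[0],B.shape[0])
    return np.hstack([cv2.copyMakeBorder(x,0,h-x.shape[0],0,0,0) for x in(A,B)])
E
python3 -c "
from fin import *
cv2.imwrite('pics/p1.png',fin((648.5,-83),(-.1,-.995),(643,166)))"
```

```text
19.65 [0.174 0.13  2.077 3.783 0.346 1.028] [560.7 165.6 284.2] [ 0.036  1.919 -0.033] F [0.1 0.5 0.1] w 0.293 g 30.0
head -> [-0.  0.  1.]
target [650.  165.7 136.5] axis a [ 0.939 -0.041 -0.341] rot err deg [0.3 0.  0.1] head [-0.001  0.005  1.   ]
delta [ 8.930e+01  1.000e-01 -1.477e+02]
```

View pics/p1.png

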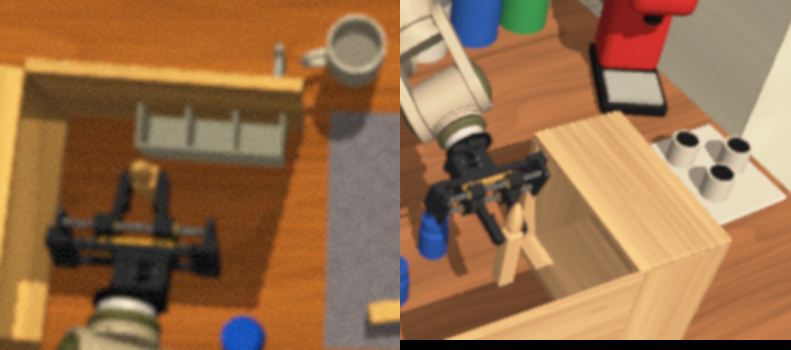

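The reamer is held upright, head up, in front of cell 0. Next I insert it.

Emit:
carry_out:
  targets:
    - [[0.03,0,0],[0.3,0,0.1],0]
    - [[0.035,0,0],[0,0,0],0]
    - [[0.024,0,0],[0,0,0],0]
    - [[0,0,0],[0,0,0],0]
    - [[0,0,-0.03],[0,0,0],0]
    - [[0,0,-0.035],[0,0,0],0]
    - [[0,0,-0.025],[0,0,0],0]
    - [[0,0,-0.02],[0,0,0],0]
    - [[0,0,-0.015],[0,0,0],0]
    - [[0,0,0],[0,0,0],0]

```text
time: 20.75
eef_pos: [648.6, 165.4, 156.6]
tool_rot: [0.04, 1.924, -0.026]
wrist_force: [0.6, 0.1, -0.7]
gripper_width: 0.294
grip_force: 30.0
```

```bash
python3 -c "
from h import *
log()"
```

```text
20.75 [0.137 0.531 1.948 3.452 0.571 1.371] [648.6 165.4 156.6] [ 0.04   1.924 -0.026] F [ 0.6  0.1 -0.7] w 0.294 g 30.0
```

Emit:
carry_out:
  targets:
    - [[0,0,-0.012],[0,0,0],0]
    - [[0,0,-0.008],[0,0,0],0]
    - [[0,0,0],[0,0,0],0]
    - [[0,0,0],[0,0,0],0.55]
    - [[0,0,0],[0,0,0],0.55]
    - [[0,0,0],[0,0,0],0.55]
    - [[0,0,0],[0,0,0],0.55]

```text
time: 21.45
eef_pos: [649.5, 165.7, 139.2]
tool_rot: [0.042, 1.92, -0.024]
wrist_force: [0.0, 0.3, -0.0]
gripper_width: 0.552
grip_force: 0.0
```

Emit:
carry_out:
  targets:
    - [[-0.02,0.001,0.007],[0,0,0],0.55]
    - [[-0.03,0.001,0.011],[0,0,0],0.55]
    - [[-0.04,0.002,0.015],[0,0,0],0.55]
    - [[-0.04,0,0.03],[0,0,0],0.55]
    - [[0,0,0.04],[0,0,0],0.55]
    - [[0,0,0.04],[0,0,0],0.55]

```text
time: 22.05
eef_pos: [518.2, 170.1, 283.1]
tool_rot: [0.04, 1.921, -0.023]
wrist_force: [-0.0, -0.5, -0.5]
gripper_width: 0.549
grip_force: 0.0
```

Run:
```python
from tools import *; o=log(); find()
from place import *
q=o['joint_positions']
cv2.imwrite('pics/top_r.png',vision.read_camera('top')[:,:,::-1])
# path back to dipper-above, joint interp
tail,u,cell=(418.9,-101.5),(.163,-.987),(639,47)
pick,Rp,pl,Rf=go(tail,u,cell); qa,e=ik(pick+[0,0,120],Rp,[-.7,.3,1.7,.25,1.2,-.9]); print(pick,qa.round(2),e)
pts=[fk(q+(qa-q)*w,P) for w in np.linspace(0,1,400)]
eff=np.r_[0,np.cumsum([max(np.linalg.norm(b[0]-a[0])/47,np.rad2deg((b[1]*a[1].inv()).magnitude())/8.4) for a,b in zip(pts,pts[1:])])]
N=int(np.ceil(eff[-1])); idx=[np.searchsorted(eff,eff[-1]*k/N) for k in range(1,N+1)]; idx[-1]=399
rr=rows([pts[i] for i in idx],pts[0][0],pts[0][1])
print(N,'load',max((np.abs(qa-q)*(b-a)/399/LIM).max() for a,b in zip([0]+idx,idx)))
for k in range(0,N,10): print(json.dumps(rr[k:k+10]).replace(']], [[',']],\n[['))
for i in idx[::4]: print(pts[i][0].round(0))
```

```text
22.05 [0.207 0.053 2.167 3.829 0.367 1.006] [518.2 170.1 283.1] [ 0.04   1.921 -0.023] F [-0.  -0.5 -0.5] w 0.549 g 0.0
334 tail [422.1 -99.9  13. ] tip [ 444.3 -266.2   13. ] px [347.7 224.5]
head -> [-0.  0.  1.]
[ 433.96415232 -192.71667691    8.        ] [-0.78  0.45  1.65  0.21  1.33 -1.02] 5.184119800105691e-12
33 load 0.6191019270556736
[[[0.014, -0.009, 0.011], [-7.8, -2.2, 2.2]],
[[0.013, -0.007, 0.011], [-7.8, -2.2, 2.2]],
[[0.012, -0.007, 0.011], [-7.8, -2.1, 2.1]],
[[0.012, -0.006, 0.01], [-7.8, -2.0, 2.1]],
[[0.011, -0.005, 0.01], [-7.8, -2.0, 2.0]],
[[0.011, -0.004, 0.009], [-7.8, -1.9, 2.1]],
[[0.01, -0.004, 0.008], [-7.8, -1.9, 2.0]],
[[0.008, -0.003, 0.007], [-7.8, -1.8, 2.1]],
[[0.009, -0.002, 0.006], [-7.7, -1.8, 2.1]],
[[0.007, -0.002, 0.004], [-7.7, -1.8, 2.1]]]
[[[0.007, -0.001, 0.003], [-7.6, -1.7, 2.2]],
[[0.006, -0.001, 0.002], [-7.6, -1.6, 2.3]],
[[0.005, -0.002, -0.0], [-7.5, -1.6, 2.3]],
[[0.004, -0.001, -0.002], [-8.1, -1.7, 2.7]],
[[0.003, -0.002, -0.004], [-7.3, -1.4, 2.6]],
[[0.003, -0.003, -0.006], [-7.9, -1.5, 3.0]],
[[0.001, -0.003, -0.007], [-7.1, 
[... 207 characters left out ...]
6, -0.011, -0.016], [-7.4, -0.6, 4.4]],
[[-0.007, -0.012, -0.016], [-6.6, -0.3, 4.3]],
[[-0.01, -0.015, -0.018], [-6.8, -0.1, 4.9]],
[[-0.012, -0.017, -0.018], [-6.5, 0.2, 5.1]],
[[-0.013, -0.019, -0.018], [-6.2, 0.6, 5.2]],
[[-0.016, -0.022, -0.018], [-5.7, 0.9, 5.4]],
[[-0.019, -0.025, -0.018], [-5.8, 1.5, 6.0]],
[[-0.021, -0.027, -0.016], [-5.3, 1.8, 6.1]],
[[-0.024, -0.03, -0.015], [-4.9, 2.4, 6.1]]]
[[[-0.026, -0.03, -0.012], [-4.3, 2.8, 6.2]],
[[-0.029, -0.035, -0.01], [-4.0, 3.6, 6.5]],
[[-0.029, -0.033, -0.006], [-3.2, 3.8, 6.0]]]
[532. 162. 294.]
[581. 136. 336.]
[618. 123. 366.]
[643. 117. 375.]
[654. 108. 356.]
[646.  83. 309.]
[612.  28. 241.]
[542. -65. 171.]
[ 434. -193.  128.]
```

```bash
cat > ret.py <<'E'
from place import *
def ret(pend,Rp,qs):
    o=readout.get_obs(); q=o['joint_positions']; qa,e=ik(np.array(pend,float),Rp,qs); print(qa.round(2),e)
    pts=[fk(q+(qa-q)*w,P) for w in np.linspace(0,1,400)]
    eff=np.r_[0,np.cumsum([max(np.linalg.norm(b[0]-a[0])/47,np.rad2deg((b[1]*a[1].inv()).magnitude())/8.4) for a,b in zip(pts,pts[1:])])]
    N=int(np.ceil(eff[-1])); idx=[np.searchsorted(eff,eff[-1]*k/N) for k in range(1,N+1)]; idx[-1]=399
    rr=rows([pts[i] for i in idx],pts[0][0],pts[0][1])
    print(N,'load',max((np.abs(qa-q)*(b-a)/399/LIM).max() for a,b in zip([0]+idx,idx)))
    for k in range(0,N,10): print(json.dumps(rr[k:k+10]).replace(']], [[',']],\n[['))
    for i in idx[::4]: print(pts[i][0].round(0))
E
python3 - <<'E'
from ret import *
pick,Rp,pl,Rf=go((420.5,-101),(.15,-.989),(639,47)); print(pick)
ret([436,-185,330],Rp,[-.7,.1,1.5,.25,1.5,-.9])
E
```

```text
head -> [-0.  0.  1.]
[ 434.3635273  -192.40685664    8.        ]
[-0.76  0.27  1.36  0.22  1.79 -0.9 ] 2.3585319771276165e-10
33 load 0.6591773710230499
[[[0.016, -0.01, 0.021], [-7.6, -3.6, 1.7]],
[[0.016, -0.008, 0.021], [-7.7, -3.5, 1.5]],
[[0.013, -0.007, 0.022], [-7.8, -3.5, 1.4]],
[[0.012, -0.005, 0.019], [-7.0, -3.1, 1.2]],
[[0.011, -0.005, 0.021], [-7.9, -3.5, 1.2]],
[[0.01, -0.003, 0.02], [-7.8, -3.4, 1.1]],
[[0.008, -0.002, 0.017], [-7.1, -3.0, 1.0]],
[[0.008, -0.001, 0.018], [-7.8, -3.3, 1.0]],
[[0.006, 0.0, 0.017], [-7.9, -3.3, 0.9]],
[[0.005, 0.001, 0.014], [-7.8, -3.3, 1.0]]]
[[[0.004, 0.002, 0.012], [-7.1, -2.9, 0.9]],
[[0.003, 0.002, 0.011], [-7.7, -3.1, 1.0]],
[[0.003, 0.003, 0.008], [-7.8, -3.1, 1.0]],
[[0.001, 0.002, 0.006], [-7.6, -3.1, 1.1]],
[[0.001, 0.003, 0.003], [-7.7, -2.9, 1.2]],
[[0.0, 0.001, 0.001], [-8.2, -3.0, 1.5]],
[[0.0, 0.001, -0.002], [-7.5, -2.7, 1.4]],
[[-0.001, 0.0, -0.004], [-8.1, -2.7, 1.8]],
[[-0.002, -0.002, -0.007], [-7.3, -2.3, 1.7]],
[[-0.002, -0.003, -0.009], [-7.8, -2.3, 2.1]]]
[[[-0.004, -0.006, -0.012], [-7.7, -2.0, 2.3]],
[[-0.004, -0.009, -0.013], [-7.6, -1.7, 2.5]],
[[-0.006, -0.012, -0.016], [-8.0, -1.4, 2.9]],
[[-0.007, -0.015, -0.017], [-7.8, -1.0, 3.1]],
[[-0.009, -0.019, -0.018], [-7.5, -0.5, 3.3]],
[[-0.012, -0.023, -0.018], [-7.8, 0.1, 3.6]],
[[-0.013, -0.027, -0.018], [-7.4, 0.7, 3.8]],
[[-0.016, -0.03, -0.017], [-6.9, 1.3, 3.9]],
[[-0.02, -0.034, -0.015], [-7.0, 2.2, 4.1]],
[[-0.023, -0.037, -0.012], [-6.4, 2.9, 4.0]]]
[[[-0.027, -0.041, -0.008], [-6.2, 3.9, 4.0]],
[[-0.027, -0.036, -0.004], [-4.8, 4.1, 3.2]],
[[-0.028, -0.035, 0.001], [-4.2, 4.6, 2.9]]]
[537. 161. 309.]
[588. 135. 392.]
[620. 129. 464.]
[635. 137. 509.]
[637. 144. 518.]
[628. 133. 486.]
[602.  78. 422.]
[541. -36. 353.]
[ 436. -185.  330.]
```

View pics/top_r.png

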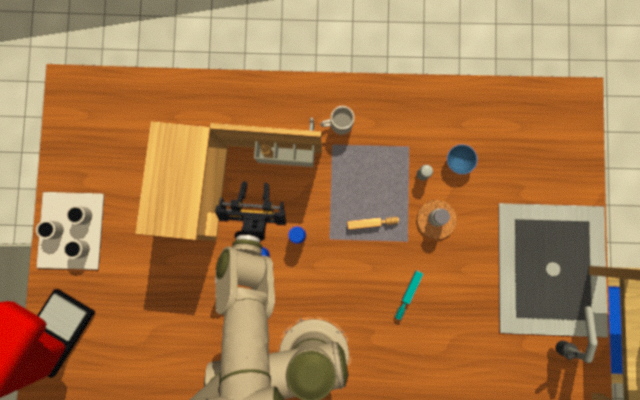

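The reamer's head shows in cell 0 at (267,150). The jar stands on the trivet at (440,217), and the dipper is unmoved. I'm returning for the dipper.

Emit:
carry_out:
  targets:
    - [[0.016,-0.01,0.021],[-7.6,-3.6,1.7],0.7]
    - [[0.016,-0.008,0.021],[-7.7,-3.5,1.5],0.7]
    - [[0.013,-0.007,0.022],[-7.8,-3.5,1.4],0.7]
    - [[0.012,-0.005,0.019],[-7.0,-3.1,1.2],0.7]
    - [[0.011,-0.005,0.021],[-7.9,-3.5,1.2],0.7]
    - [[0.01,-0.003,0.02],[-7.8,-3.4,1.1],0.7]
    - [[0.008,-0.002,0.017],[-7.1,-3.0,1.0],0.7]
    - [[0.008,-0.001,0.018],[-7.8,-3.3,1.0],0.7]
    - [[0.006,0,0.017],[-7.9,-3.3,0.9],0.7]
    - [[0.005,0.001,0.014],[-7.8,-3.3,1.0],0.7]

```text
time: 23.15
eef_pos: [624.7, 129.9, 471.5]
tool_rot: [-0.946, 1.031, -1.016]
wrist_force: [0.1, 0.2, 0.4]
gripper_width: 0.699
grip_force: 0.0
```

Emit:
carry_out:
  targets:
    - [[0.004,0.002,0.012],[-7.1,-2.9,0.9],0.7]
    - [[0.003,0.002,0.011],[-7.7,-3.1,1.0],0.7]
    - [[0.003,0.003,0.008],[-7.8,-3.1,1.0],0.7]
    - [[0.001,0.002,0.006],[-7.6,-3.1,1.1],0.7]
    - [[0.001,0.003,0.003],[-7.7,-2.9,1.2],0.7]
    - [[0,0.001,0.001],[-8.2,-3.0,1.5],0.7]
    - [[0,0.001,-0.002],[-7.5,-2.7,1.4],0.7]
    - [[-0.001,0,-0.004],[-8.1,-2.7,1.8],0.7]
    - [[-0.002,-0.002,-0.007],[-7.3,-2.3,1.7],0.7]
    - [[-0.002,-0.003,-0.009],[-7.8,-2.3,2.1],0.7]

```text
time: 24.15
eef_pos: [631.2, 138.7, 489.0]
tool_rot: [-1.658, -0.331, -1.599]
wrist_force: [-0.0, 0.5, -0.3]
gripper_width: 0.698
grip_force: 0.0
```

Emit:
carry_out:
  targets:
    - [[-0.004,-0.006,-0.012],[-7.7,-2.0,2.3],0.7]
    - [[-0.004,-0.009,-0.013],[-7.6,-1.7,2.5],0.7]
    - [[-0.006,-0.012,-0.016],[-8.0,-1.4,2.9],0.7]
    - [[-0.007,-0.015,-0.017],[-7.8,-1.0,3.1],0.7]
    - [[-0.009,-0.019,-0.018],[-7.5,-0.5,3.3],0.7]
    - [[-0.012,-0.023,-0.018],[-7.8,0.1,3.6],0.7]
    - [[-0.013,-0.027,-0.018],[-7.4,0.7,3.8],0.7]
    - [[-0.016,-0.03,-0.017],[-6.9,1.3,3.9],0.7]
    - [[-0.02,-0.034,-0.015],[-7.0,2.2,4.1],0.7]
    - [[-0.023,-0.037,-0.012],[-6.4,2.9,4.0],0.7]

```text
time: 25.15
eef_pos: [515.9, -74.9, 333.2]
tool_rot: [-1.942, -1.955, -0.849]
wrist_force: [1.0, 0.5, -0.3]
gripper_width: 0.7
grip_force: 0.0
```

Emit:
carry_out:
  targets:
    - [[-0.027,-0.041,-0.008],[-6.2,3.9,4.0],0.7]
    - [[-0.027,-0.036,-0.004],[-4.8,4.1,3.2],0.7]
    - [[-0.028,-0.035,0.001],[-4.2,4.6,2.9],0.7]
    - [[0,0,0],[0,0,0],0.7]
    - [[0,0,0],[0,0,0],0.7]

```text
time: 25.65
eef_pos: [435.4, -185.2, 323.1]
tool_rot: [-1.864, -2.147, -0.342]
wrist_force: [-0.6, 0.1, -0.4]
gripper_width: 0.698
grip_force: 0.0
```

Run:
```python
from pk import *
o=log(); pickrows((420.5,-101),(.15,-.989),(639,47),above=75,n=6)
m=vision.camera_model('wrist');im=vision.read_camera('wrist')[:,:,::-1].copy()
for X in ([420.5,-101,13],[437,-210,13],[446,-269,13]):
    u=proj('wrist',X,m)[0]; print(u); cv2.circle(im,(int(u[0]),int(u[1])),4,(0,0,255),1)
crop(im,160,0,480,400,1.4,'pics/w3.png')
```

```text
25.65 [-0.77   0.274  1.374  0.224  1.785 -0.895] [ 435.4 -185.2  323.1] [-1.864 -2.147 -0.342] F [-0.6  0.1 -0.4] w 0.698 g 0.0
head -> [-0.  0.  1.]
pick [ 434.4 -192.4    8. ]
[[-0.0, -0.001, -0.04], [-0.2, -0.1, 0.1]]
[[-0.0, -0.001, -0.04], [-0.1, -0.0, 0.1]]
[[-0.001, -0.002, -0.04], [-0.2, -0.1, 0.1]]
[[0.0, -0.001, -0.04], [-0.1, -0.0, 0.1]]
[[0.0, -0.001, -0.04], [-0.2, -0.1, 0.0]]
[[-0.0, -0.001, -0.04], [-0.1, -0.0, 0.1]]
[315.1 178. ]
[315.7 252.9]
[316.1 294.4]
```

View pics/w3.png

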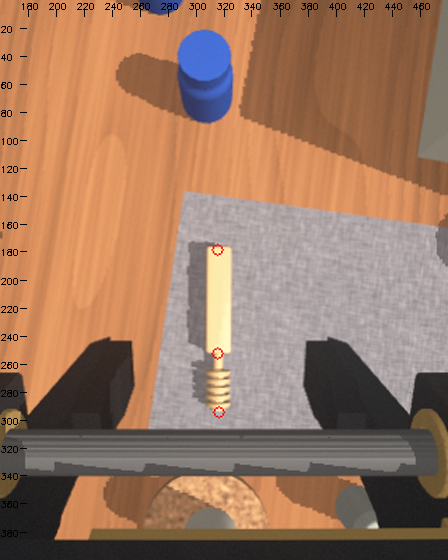

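The dipper is aligned: tail at (315,178), handle end at (316,253). I'm descending and gripping.

Emit:
carry_out:
  targets:
    - [[0,-0.001,-0.04],[-0.2,-0.1,0.1],0.7]
    - [[0,-0.001,-0.04],[-0.1,0,0.1],0.7]
    - [[-0.001,-0.002,-0.04],[-0.2,-0.1,0.1],0.7]
    - [[0,-0.001,-0.04],[-0.1,0,0.1],0.7]
    - [[0,-0.001,-0.04],[-0.2,-0.1,0],0.7]
    - [[0,-0.001,-0.035],[-0.1,0,0.1],0.7]
    - [[0,0,-0.035],[0,0,0],0.7]
    - [[0,0,-0.03],[0,0,0],0.7]
    - [[0,0,-0.01],[0,0,0],0.7]
    - [[0,0,0],[0,0,0],0.7]

```text
time: 26.7
eef_pos: [434.2, -191.4, 13.1]
tool_rot: [-1.862, -2.168, -0.329]
wrist_force: [0.9, 0.6, 1.1]
gripper_width: 0.699
grip_force: 0.0
```

Emit:
carry_out:
  targets:
    - [[0,0,-0.004],[0,0,0],0]
    - [[0,0,0],[0,0,0],0]
    - [[0,0,0],[0,0,0],0]
    - [[0,0,0],[0,0,0],0]
    - [[0,0,0],[0,0,0],0]
    - [[0,0,0],[0,0,0],0]
    - [[0,0,0],[0,0,0],0]

```text
time: 27.4
eef_pos: [434.6, -192.5, 10.1]
tool_rot: [-1.863, -2.171, -0.329]
wrist_force: [0.6, 0.4, 5.9]
gripper_width: 0.292
grip_force: 30.0
```

Emit:
carry_out:
  targets:
    - [[0.005,0.004,0.03],[0,0,0],0]
    - [[0.005,0.004,0.04],[0,0,0],0]
    - [[0.005,0.004,0.045],[0,0,0],0]
    - [[0.005,0.004,0.045],[0,0,0],0]
    - [[0.005,0.004,0.045],[0,0,0],0]
    - [[0.005,0.004,0.045],[0,0,0],0]
    - [[0.005,0.004,0.04],[0,0,0],0]
    - [[0,0,0],[0,0,0],0]

```text
time: 28.2
eef_pos: [470.6, -164.6, 304.2]
tool_rot: [-1.867, -2.179, -0.33]
wrist_force: [0.2, -0.8, -1.3]
gripper_width: 0.293
grip_force: 30.0
```

```bash
python3 -c "
from car import *
carry((420.5,-101),(.15,-.989),(639,47),sx=-90,sz=160)"
```

```text
28.2 [-0.69   0.318  1.358  0.232  1.717 -0.839] [ 470.6 -164.6  304.2] [-1.867 -2.179 -0.33 ] F [ 0.2 -0.8 -1.3] w 0.293 g 30.0
head -> [-0.  0.  1.]
place [646.   46.7 136.5] qb [-0.19  0.01  2.17  2.63  0.29  2.01] 5.759281940243e-16
33 load 0.5531195821376972
[[[0.021, 0.027, -0.002], [3.1, -2.7, -6.9]],
[[0.019, 0.026, 0.001], [3.6, -2.1, -6.8]],
[[0.018, 0.025, 0.003], [4.2, -1.5, -7.0]],
[[0.015, 0.022, 0.005], [4.5, -1.0, -6.6]],
[[0.014, 0.02, 0.006], [4.6, -0.5, -6.2]],
[[0.013, 0.019, 0.006], [5.1, -0.1, -6.1]],
[[0.011, 0.017, 0.008], [5.5, 0.3, -6.2]],
[[0.01, 0.014, 0.008], [5.5, 0.6, -5.5]],
[[0.008, 0.013, 0.008], [5.8, 0.9, -5.5]],
[[0.008, 0.012, 0.008], [6.1, 1.2, -5.4]]]
[[[0.007, 0.009, 0.008], [5.9, 1.3, -4.9]],
[[0.005, 0.008, 0.007], [6.1, 1.5, -4.7]],
[[0.005, 0.006, 0.006], [6.4, 1.6, -4.6]],
[[0.004, 0.005, 0.006], [6.5, 1.8, -4.4]],
[[0.003, 0.004, 0.005], [6.8, 1.9, -4.4]],
[[0.002, 0.002, 0.004], [6.3, 1.9, -3.8]],
[[0.002, 0.002, 0.003], [7.1, 2.1, -4.1]],
[[0.0, 0.0, 0.002], [6.6, 2.0, -3.7]],
[[0.0, -0.0, 0.001], [6.8, 2.1, -3.6]],
[[-0.001, -0.001, -
[... 219 characters left out ...]
 -0.003, -0.006], [7.3, 2.1, -3.3]],
[[-0.005, -0.002, -0.007], [7.2, 2.1, -3.4]],
[[-0.006, -0.002, -0.008], [6.6, 1.9, -3.1]],
[[-0.007, -0.002, -0.01], [7.3, 2.0, -3.4]],
[[-0.007, -0.001, -0.009], [6.7, 1.9, -3.2]],
[[-0.009, -0.002, -0.011], [7.3, 2.0, -3.5]]]
[[[-0.01, -0.0, -0.013], [7.2, 2.1, -3.6]],
[[-0.009, -0.0, -0.011], [6.6, 1.8, -3.3]],
[[-0.011, 0.0, -0.013], [6.6, 1.9, -3.5]]]
tcp [ 492. -137.  302.] tail [488. -45. 313.]
tcp [570. -26. 324.] tail [613.  44. 368.]
tcp [614.  39. 363.] tail [683.  53. 424.]
tcp [634.  64. 391.] tail [705.  21. 432.]
tcp [633.  64. 396.] tail [688. -11. 388.]
tcp [614.  53. 371.] tail [641. -12. 311.]
tcp [576.  46. 320.] tail [576.  25. 230.]
```

Emit:
carry_out:
  targets:
    - [[0.021,0.027,-0.002],[3.1,-2.7,-6.9],0]
    - [[0.019,0.026,0.001],[3.6,-2.1,-6.8],0]
    - [[0.018,0.025,0.003],[4.2,-1.5,-7.0],0]
    - [[0.015,0.022,0.005],[4.5,-1.0,-6.6],0]
    - [[0.014,0.02,0.006],[4.6,-0.5,-6.2],0]
    - [[0.013,0.019,0.006],[5.1,-0.1,-6.1],0]
    - [[0.011,0.017,0.008],[5.5,0.3,-6.2],0]
    - [[0.01,0.014,0.008],[5.5,0.6,-5.5],0]
    - [[0.008,0.013,0.008],[5.8,0.9,-5.5],0]
    - [[0.008,0.012,0.008],[6.1,1.2,-5.4],0]

```text
time: 29.2
eef_pos: [606.4, 30.9, 349.4]
tool_rot: [-2.273, -0.534, -1.141]
wrist_force: [1.0, 0.8, -0.3]
gripper_width: 0.291
grip_force: 30.0
```

Emit:
carry_out:
  targets:
    - [[0.007,0.009,0.008],[5.9,1.3,-4.9],0]
    - [[0.005,0.008,0.007],[6.1,1.5,-4.7],0]
    - [[0.005,0.006,0.006],[6.4,1.6,-4.6],0]
    - [[0.004,0.005,0.006],[6.5,1.8,-4.4],0]
    - [[0.003,0.004,0.005],[6.8,1.9,-4.4],0]
    - [[0.002,0.002,0.004],[6.3,1.9,-3.8],0]
    - [[0.002,0.002,0.003],[7.1,2.1,-4.1],0]
    - [[0,0,0.002],[6.6,2.0,-3.7],0]
    - [[0,0,0.001],[6.8,2.1,-3.6],0]
    - [[-0.001,-0.001,0],[6.8,2.0,-3.5],0]

```text
time: 30.2
eef_pos: [633.1, 65.4, 390.7]
tool_rot: [-1.541, 0.947, -0.908]
wrist_force: [0.6, -0.5, -1.1]
gripper_width: 0.289
grip_force: 30.0
```

Emit:
carry_out:
  targets:
    - [[-0.001,-0.001,-0.002],[7.0,2.1,-3.4],0]
    - [[-0.003,-0.002,-0.002],[7.0,2.1,-3.4],0]
    - [[-0.003,-0.002,-0.004],[7.1,2.2,-3.4],0]
    - [[-0.003,-0.002,-0.005],[6.5,1.9,-3.1],0]
    - [[-0.005,-0.003,-0.006],[7.3,2.1,-3.3],0]
    - [[-0.005,-0.002,-0.007],[7.2,2.1,-3.4],0]
    - [[-0.006,-0.002,-0.008],[6.6,1.9,-3.1],0]
    - [[-0.007,-0.002,-0.01],[7.3,2.0,-3.4],0]
    - [[-0.007,-0.001,-0.009],[6.7,1.9,-3.2],0]
    - [[-0.009,-0.002,-0.011],[7.3,2.0,-3.5],0]

```text
time: 31.2
eef_pos: [583.5, 46.5, 326.3]
tool_rot: [-0.354, 1.798, -0.24]
wrist_force: [0.4, -0.3, -0.6]
gripper_width: 0.289
grip_force: 30.0
```

Emit:
carry_out:
  targets:
    - [[-0.01,0,-0.013],[7.2,2.1,-3.6],0]
    - [[-0.009,0,-0.011],[6.6,1.8,-3.3],0]
    - [[-0.011,0,-0.013],[6.6,1.9,-3.5],0]
    - [[0,0,0],[0,0,0],0]
    - [[0,0,0],[0,0,0],0]

```text
time: 31.7
eef_pos: [554.3, 46.7, 291.2]
tool_rot: [0.042, 1.926, -0.032]
wrist_force: [-0.0, -0.2, -0.5]
gripper_width: 0.292
grip_force: 30.0
```

```bash
python3 -c "
from fin import *
cv2.imwrite('pics/p2.png',fin((420.5,-101),(.15,-.989),(639,47)))"
```

```text
31.7 [-0.187  0.011  2.179  2.664  0.292  1.98 ] [554.3  46.7 291.2] [ 0.042  1.926 -0.032] F [-0.  -0.2 -0.5] w 0.292 g 30.0
head -> [-0.  0.  1.]
target [646.   46.7 136.5] axis a [ 0.936 -0.043 -0.348] rot err deg [ 0.1 -0.4  0.3] head [0.007 0.001 1.   ]
delta [ 9.170e+01  1.000e-01 -1.547e+02]
```

View pics/p2.png

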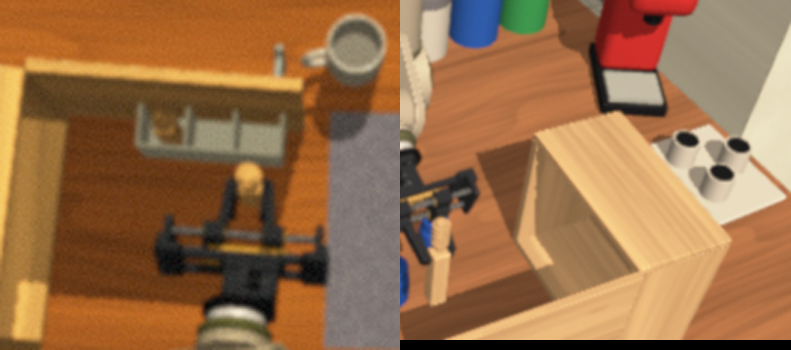

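The dipper is upright in front of cell 2, and the reamer stands in cell 0 (165,125). Next I insert the dipper.

Emit:
carry_out:
  targets:
    - [[0.03,0,0],[0,-0.4,0.3],0]
    - [[0.035,0,0],[0,0,0],0]
    - [[0.026,0,0],[0,0,0],0]
    - [[0,0,0],[0,0,0],0]
    - [[0,0,-0.035],[0,0,0],0]
    - [[0,0,-0.035],[0,0,0],0]
    - [[0,0,-0.03],[0,0,0],0]
    - [[0,0,-0.02],[0,0,0],0]
    - [[0,0,-0.015],[0,0,0],0]
    - [[0,0,0],[0,0,0],0]

```text
time: 32.8
eef_pos: [644.5, 46.6, 154.5]
tool_rot: [0.04, 1.922, -0.027]
wrist_force: [-0.0, 0.5, -1.0]
gripper_width: 0.295
grip_force: 30.0
```

```bash
python3 -c "
from h import *
log()"
```

```text
32.8 [-0.148  0.487  2.05   2.967  0.62   1.677] [644.5  46.6 154.5] [ 0.04   1.922 -0.027] F [-0.   0.5 -1. ] w 0.295 g 30.0
```

Emit:
carry_out:
  targets:
    - [[0,0,-0.01],[0,0,0],0]
    - [[0,0,-0.008],[0,0,0],0]
    - [[0,0,0],[0,0,0],0]
    - [[0,0,0],[0,0,0],0.55]
    - [[0,0,0],[0,0,0],0.55]
    - [[0,0,0],[0,0,0],0.55]
    - [[0,0,0],[0,0,0],0.55]

```text
time: 33.5
eef_pos: [645.5, 46.7, 139.1]
tool_rot: [0.041, 1.918, -0.026]
wrist_force: [0.0, -0.3, 0.1]
gripper_width: 0.548
grip_force: 0.0
```

Emit:
carry_out:
  targets:
    - [[-0.02,0.001,0.007],[0,0,0],0.55]
    - [[-0.03,0.001,0.011],[0,0,0],0.55]
    - [[-0.04,0.002,0.015],[0,0,0],0.55]
    - [[-0.04,0,0.03],[0,0,0],0.55]
    - [[0,0,0.04],[0,0,0],0.55]
    - [[0,0,0.04],[0,0,0],0.55]

```text
time: 34.1
eef_pos: [514.1, 50.4, 282.9]
tool_rot: [0.042, 1.919, -0.028]
wrist_force: [1.6, 0.2, -0.5]
gripper_width: 0.549
grip_force: 0.0
```

Run:
```python
from ret import *
log()
cv2.imwrite('pics/top_d.png',vision.read_camera('top')[:,:,::-1])
# pre-push pose: tool down, y closing along y-ish, outside door
R=frame([0,0,-1],[.9985,-.05,0])
ret([560,-130,350],R,[-.4,.3,1.3,0,1.5,-.5])
```

```text
34.1 [-0.205 -0.068  2.288  2.658  0.333  1.976] [514.1  50.4 282.9] [ 0.042  1.919 -0.028] F [ 1.6  0.2 -0.5] w 0.549 g 0.0
[-0.43  0.38  1.12  0.    1.64 -0.38] 9.043928154521078e-10
32 load 0.4834910561746137
[[[0.014, 0.004, 0.016], [-6.9, -2.2, 4.1]],
[[0.013, 0.004, 0.015], [-6.9, -2.2, 4.0]],
[[0.012, 0.005, 0.014], [-6.9, -2.2, 3.9]],
[[0.011, 0.006, 0.014], [-7.0, -2.2, 3.8]],
[[0.01, 0.006, 0.012], [-6.9, -2.3, 3.8]],
[[0.009, 0.006, 0.011], [-7.0, -2.3, 3.8]],
[[0.008, 0.007, 0.01], [-6.9, -2.3, 3.7]],
[[0.008, 0.007, 0.009], [-7.5, -2.6, 4.0]],
[[0.005, 0.006, 0.007], [-6.9, -2.4, 3.6]],
[[0.006, 0.006, 0.005], [-6.8, -2.3, 3.7]]]
[[[0.004, 0.006, 0.004], [-6.7, -2.3, 3.7]],
[[0.004, 0.005, 0.003], [-7.3, -2.6, 4.0]],
[[0.002, 0.004, 0.001], [-6.6, -2.3, 3.7]],
[[0.002, 0.004, 0.0], [-7.1, -2.4, 4.2]],
[[0.002, 0.002, -0.001], [-6.5, -2.2, 3.8]],
[[0.001, 0.001, -0.003], [-6.9, -2.2, 4.2]],
[[-0.0, -0.001, -0.004], [-6.8, -2.2, 4.4]],
[[-0.0, -0.002, -0.005], [-6.7, -2.0, 4.3]],
[[-0.001, -0.005, -0.005], [-6.6, -1.8, 4.5]],
[[-0.001, -0.005, -0.006], [-6.4, -1.6, 4.5]]]
[[[-0.002, -0.009, -0.008], [-6.8, -1.5, 5.0]],
[[-0.003, -0.01, -0.007], [-6.6, -1.2, 5.0]],
[[-0.002, -0.013, -0.007], [-6.5, -0.9, 5.1]],
[[-0.004, -0.015, -0.007], [-6.2, -0.6, 5.1]],
[[-0.004, -0.017, -0.007], [-6.1, -0.2, 5.1]],
[[-0.004, -0.02, -0.006], [-6.3, 0.2, 5.5]],
[[-0.005, -0.022, -0.004], [-6.1, 0.6, 5.3]],
[[-0.007, -0.025, -0.003], [-6.2, 1.2, 5.7]],
[[-0.007, -0.026, -0.001], [-5.9, 1.8, 5.4]],
[[-0.008, -0.03, 0.001], [-6.0, 2.4, 5.5]]]
[[[-0.009, -0.029, 0.004], [-5.5, 3.0, 5.1]],
[[-0.01, -0.03, 0.007], [-5.1, 3.6, 4.8]]]
[530.  54. 307.]
[576.  75. 362.]
[607. 102. 399.]
[623. 123. 413.]
[627. 128. 405.]
[623. 107. 381.]
[611.  53. 353.]
[588. -41. 338.]
```

Run:
```python
from ret import *
R=frame([0,0,-1],[.9985,-.05,0])
ret([722,63,320],R,[-.1,.7,.7,0,1.6,0])
```

```text
[-0.07  0.82  0.48  0.    1.84 -0.02] 5.670186737916083e-09
31 load 0.5439274380869173
[[[0.023, 0.009, 0.022], [-7.0, -3.1, 5.0]],
[[0.019, 0.009, 0.019], [-6.4, -2.8, 4.5]],
[[0.018, 0.011, 0.018], [-6.4, -3.0, 4.4]],
[[0.016, 0.011, 0.017], [-6.4, -3.0, 4.3]],
[[0.014, 0.013, 0.016], [-6.3, -3.0, 4.2]],
[[0.013, 0.012, 0.014], [-6.4, -3.2, 4.2]],
[[0.012, 0.013, 0.012], [-6.3, -3.1, 4.1]],
[[0.01, 0.014, 0.01], [-6.3, -3.2, 4.1]],
[[0.009, 0.014, 0.009], [-6.7, -3.6, 4.4]],
[[0.008, 0.013, 0.007], [-6.2, -3.3, 4.1]]]
[[[0.007, 0.013, 0.005], [-6.6, -3.5, 4.4]],
[[0.005, 0.011, 0.003], [-6.0, -3.3, 4.0]],
[[0.005, 0.011, 0.001], [-6.4, -3.6, 4.5]],
[[0.003, 0.01, -0.001], [-6.4, -3.5, 4.4]],
[[0.004, 0.009, -0.003], [-6.2, -3.4, 4.5]],
[[0.002, 0.006, -0.005], [-6.2, -3.4, 4.5]],
[[0.003, 0.005, -0.006], [-6.1, -3.2, 4.5]],
[[0.002, 0.003, -0.007], [-5.9, -3.0, 4.6]],
[[0.002, 0.001, -0.009], [-6.4, -3.2, 4.9]],
[[0.002, -0.001, -0.01], [-5.8, -2.7, 4.6]]]
[[[0.002, -0.004, -0.01], [-6.1, -2.6, 5.0]],
[[0.003, -0.007, -0.012], [-6.6, -2.5, 5.3]],
[[0.002, -0.008, -0.011], [-5.9, -2.1, 5.0]],
[[0.003, -0.012, -0.011], [-6.3, -1.8, 5.2]],
[[0.003, -0.013, -0.01], [-6.2, -1.4, 5.1]],
[[0.003, -0.017, -0.01], [-6.5, -1.1, 5.3]],
[[0.004, -0.018, -0.008], [-6.4, -0.6, 5.1]],
[[0.003, -0.022, -0.007], [-6.6, -0.0, 5.1]],
[[0.003, -0.023, -0.004], [-6.9, 0.5, 4.9]],
[[0.002, -0.025, -0.002], [-6.9, 1.2, 4.8]]]
[[[0.001, -0.025, 0.002], [-6.7, 1.7, 4.0]]]
[539.  59. 313.]
[606. 103. 383.]
[651. 156. 429.]
[675. 205. 444.]
[687. 234. 429.]
[695. 233. 393.]
[706. 193. 349.]
[719. 113. 320.]
```

View pics/top_d.png

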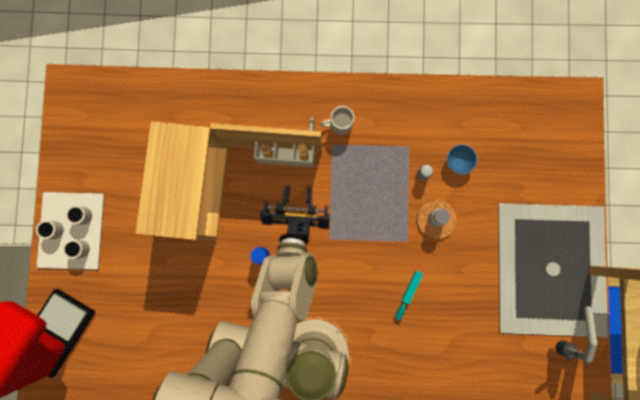

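Top view: both heads show in the rack, cell 0 at (267,150) and cell 2 at (304,151). The mat is empty and the jar is on the trivet. I'm moving over to the door's outer side.

Emit:
carry_out:
  targets:
    - [[0.023,0.009,0.022],[-7.0,-3.1,5.0],0]
    - [[0.019,0.009,0.019],[-6.4,-2.8,4.5],0]
    - [[0.018,0.011,0.018],[-6.4,-3.0,4.4],0]
    - [[0.016,0.011,0.017],[-6.4,-3.0,4.3],0]
    - [[0.014,0.013,0.016],[-6.3,-3.0,4.2],0]
    - [[0.013,0.012,0.014],[-6.4,-3.2,4.2],0]
    - [[0.012,0.013,0.012],[-6.3,-3.1,4.1],0]
    - [[0.01,0.014,0.01],[-6.3,-3.2,4.1],0]
    - [[0.009,0.014,0.009],[-6.7,-3.6,4.4],0]
    - [[0.008,0.013,0.007],[-6.2,-3.3,4.1],0]

```text
time: 35.15
eef_pos: [657.6, 170.4, 425.8]
tool_rot: [-1.27, 1.072, -0.53]
wrist_force: [-0.4, -0.6, -0.2]
gripper_width: 0.004
grip_force: 0.0
```

Emit:
carry_out:
  targets:
    - [[0.007,0.013,0.005],[-6.6,-3.5,4.4],0]
    - [[0.005,0.011,0.003],[-6.0,-3.3,4.0],0]
    - [[0.005,0.011,0.001],[-6.4,-3.6,4.5],0]
    - [[0.003,0.01,-0.001],[-6.4,-3.5,4.4],0]
    - [[0.004,0.009,-0.003],[-6.2,-3.4,4.5],0]
    - [[0.002,0.006,-0.005],[-6.2,-3.4,4.5],0]
    - [[0.003,0.005,-0.006],[-6.1,-3.2,4.5],0]
    - [[0.002,0.003,-0.007],[-5.9,-3.0,4.6],0]
    - [[0.002,0.001,-0.009],[-6.4,-3.2,4.9],0]
    - [[0.002,-0.001,-0.01],[-5.8,-2.7,4.6],0]

```text
time: 36.15
eef_pos: [692.4, 237.7, 393.1]
tool_rot: [-2.1, -0.338, -0.805]
wrist_force: [-0.4, 0.1, -0.1]
gripper_width: 0.004
grip_force: 0.0
```

Emit:
carry_out:
  targets:
    - [[0.002,-0.004,-0.01],[-6.1,-2.6,5.0],0]
    - [[0.003,-0.007,-0.012],[-6.6,-2.5,5.3],0]
    - [[0.002,-0.008,-0.011],[-5.9,-2.1,5.0],0]
    - [[0.003,-0.012,-0.011],[-6.3,-1.8,5.2],0]
    - [[0.003,-0.013,-0.01],[-6.2,-1.4,5.1],0]
    - [[0.003,-0.017,-0.01],[-6.5,-1.1,5.3],0]
    - [[0.004,-0.018,-0.008],[-6.4,-0.6,5.1],0]
    - [[0.003,-0.022,-0.007],[-6.6,0,5.1],0]
    - [[0.003,-0.023,-0.004],[-6.9,0.5,4.9],0]
    - [[0.002,-0.025,-0.002],[-6.9,1.2,4.8],0]

```text
time: 37.15
eef_pos: [720.2, 87.8, 308.2]
tool_rot: [-2.303, -2.011, -0.169]
wrist_force: [-0.5, 0.1, 0.3]
gripper_width: 0.007
grip_force: 0.0
```

Emit:
carry_out:
  targets:
    - [[0.001,-0.025,0.002],[-6.7,1.7,4.0],0]
    - [[0,0,0],[0,0,0],0]
    - [[0,0,0],[0,0,0],0]

```text
time: 37.45
eef_pos: [721.4, 64.5, 309.9]
tool_rot: [-2.285, -2.129, -0.024]
wrist_force: [-0.2, 0.2, -0.5]
gripper_width: 0.0
grip_force: 0.0
```

Run:
```python
from kin import *
o=log(); R=Ro.from_rotvec(o['tool_rot']); print('a',R.apply([0,0,1]).round(3),'y',R.apply([0,1,0]).round(3))
```

```text
37.45 [-0.08   0.814  0.521  0.024  1.81  -0.004] [721.4  64.5 309.9] [-2.285 -2.129 -0.024] F [-0.2  0.2 -0.5] w 0.0 g 0.0
a [-0.001  0.024 -1.   ] y [ 0.998 -0.07  -0.003]
```

```bash
cat > arc.py <<'E'
from kin import *
H=np.array([680,313.5])
def pos(t,rho=250):
    al=np.pi-.051+t; e=np.array([np.cos(al),np.sin(al)]); n=np.array([e[1],-e[0]])
    return H+rho*e-n*(15+9+9*min(1,t/.5))
def arc(p,ths):
    for t in ths: 
        q=pos(t); d=np.round((q-p)/1000,3); p=p+d*1000; print(round(t,2),json.dumps([d[0],d[1],0]))
    print(p)
E
python3 - <<'E'
from arc import *
print(pos(1.57))
arc(np.array([712,65.]),np.r_[np.arange(1.55,.44,-.06)])
E
```

```text
[700.01245033  62.12676787]
1.55 [-0.017, -0.003, 0]
1.49 [-0.015, -0.001, 0]
1.43 [-0.015, 0.001, 0]
1.37 [-0.015, 0.001, 0]
1.31 [-0.015, 0.002, 0]
1.25 [-0.015, 0.004, 0]
1.19 [-0.015, 0.004, 0]
1.13 [-0.014, 0.005, 0]
1.07 [-0.014, 0.005, 0]
1.01 [-0.014, 0.007, 0]
0.95 [-0.013, 0.007, 0]
0.89 [-0.013, 0.008, 0]
0.83 [-0.012, 0.009, 0]
0.77 [-0.011, 0.01, 0]
0.71 [-0.011, 0.01, 0]
0.65 [-0.011, 0.011, 0]
0.59 [-0.01, 0.012, 0]
0.53 [-0.009, 0.012, 0]
0.47 [-0.008, 0.013, 0]
[465. 182.]
```

Emit:
carry_out:
  targets:
    - [[0,0,-0.03],[-0.7,0,0],0]
    - [[0,0,-0.03],[-0.7,0,0],0]
    - [[0,0,-0.025],[0,0,0],0]
    - [[0,0,-0.01],[0,0,0],0]
    - [[-0.005,0,0],[0,0,0],0]
    - [[-0.004,0,0],[0,0,0],0]
    - [[0,0,0],[0,0,0],0]

```text
time: 38.15
eef_pos: [712.4, 63.8, 217.8]
tool_rot: [2.294, 2.14, -0.001]
wrist_force: [-1.4, 0.2, -0.1]
gripper_width: 0.002
grip_force: 0.0
```

Emit:
carry_out:
  targets:
    - [[-0.006,-0.001,0],[0,0,0],0]
    - [[-0.006,-0.001,0],[0,0,0],0]
    - [[-0.006,0,0],[0,0,0],0]
    - [[-0.008,0,0],[0,0,0],0]
    - [[-0.01,0,0],[0,0,0],0]
    - [[-0.011,-0.001,0],[0,0,0],0]
    - [[-0.015,0.001,0],[0,0,0],0]
    - [[-0.015,0.002,0],[0,0,0],0]
    - [[-0.015,0.004,0],[0,0,0],0]
    - [[-0.015,0.004,0],[0,0,0],0]

```text
time: 39.15
eef_pos: [604.7, 71.8, 216.2]
tool_rot: [2.295, 2.141, -0.004]
wrist_force: [0.4, 0.4, 0.4]
gripper_width: 0.006
grip_force: 0.3
```

Run:
```python
from h import *
log()
```

```text
39.15 [-0.072  0.516  1.26  -0.004  1.365 -0.002] [604.7  71.8 216.2] [ 2.295  2.141 -0.004] F [0.4 0.4 0.4] w 0.006 g 0.3
```

Emit:
carry_out:
  targets:
    - [[-0.014,0.005,0],[0,0,0],0]
    - [[-0.014,0.005,0],[0,0,0],0]
    - [[-0.014,0.007,0],[0,0,0],0]
    - [[-0.013,0.007,0],[0,0,0],0]
    - [[-0.013,0.008,0],[0,0,0],0]
    - [[-0.012,0.009,0],[0,0,0],0]
    - [[-0.011,0.01,0],[0,0,0],0]
    - [[-0.011,0.01,0],[0,0,0],0]
    - [[-0.009,0.009,0],[0,0,0],0]
    - [[-0.006,0.007,0],[0,0,0],0]

```text
time: 40.15
eef_pos: [487.6, 149.5, 215.8]
tool_rot: [2.295, 2.142, -0.005]
wrist_force: [1.2, -0.4, -0.7]
gripper_width: 0.0
grip_force: 0.5
```

Run:
```python
from arc import *
o=log()
# door state from top picture: bright pale edge near expected free corner
im=vision.read_camera('top'); cv2.imwrite('pics/top_c.png',im[:,:,::-1])
p=o['eef_pos'][:2]
for t in np.arange(.3,1.,.05): print(round(t,2),np.linalg.norm(pos(t)-p).round(1),end=' | ')
print(); arc(p,np.r_[np.arange(.55,.30,-.03),np.arange(.28,0,-.02)])
```

```text
40.15 [ 0.069  0.3    1.577 -0.004  1.266  0.139] [487.6 149.5 215.8] [ 2.295  2.142 -0.005] F [ 1.2 -0.4 -0.7] w 0.0 g 0.5
0.3 85.4 | 0.35 72.0 | 0.4 58.6 | 0.45 45.2 | 0.5 31.7 | 0.55 19.1 | 0.6 6.5 | 0.65 6.2 | 0.7 18.7 | 0.75 31.4 | 0.8 43.9 | 0.85 56.5 | 0.9 69.0 | 0.95 81.5 | 
0.55 [-0.011, 0.015, 0]
0.52 [-0.005, 0.007, 0]
0.49 [-0.004, 0.006, 0]
0.46 [-0.004, 0.007, 0]
0.43 [-0.004, 0.007, 0]
0.4 [-0.004, 0.007, 0]
0.37 [-0.003, 0.008, 0]
0.34 [-0.004, 0.007, 0]
0.31 [-0.003, 0.007, 0]
0.28 [-0.003, 0.008, 0]
0.26 [-0.001, 0.005, 0]
0.24 [-0.002, 0.005, 0]
0.22 [-0.001, 0.005, 0]
0.2 [-0.002, 0.006, 0]
0.18 [-0.001, 0.005, 0]
0.16 [-0.001, 0.005, 0]
0.14 [-0.001, 0.005, 0]
0.12 [-0.001, 0.006, 0]
0.1 [-0.001, 0.005, 0]
0.08 [-0.001, 0.005, 0]
0.06 [-0.0, 0.006, 0]
0.04 [-0.001, 0.005, 0]
0.02 [-0.0, 0.005, 0]
-0.0 [-0.001, 0.006, 0]
[428.62176382 302.4734485 ]
```

Emit:
carry_out:
  targets:
    - [[-0.006,0.008,0],[0,0,0],0]
    - [[-0.006,0.008,0],[0,0,0],0]
    - [[-0.005,0.007,0],[0,0,0],0]
    - [[-0.004,0.006,0],[0,0,0],0]
    - [[-0.004,0.007,0],[0,0,0],0]
    - [[-0.004,0.007,0],[0,0,0],0]
    - [[-0.004,0.007,0],[0,0,0],0]
    - [[-0.003,0.008,0],[0,0,0],0]
    - [[-0.004,0.007,0],[0,0,0],0]
    - [[-0.003,0.007,0],[0,0,0],0]

```text
time: 41.2
eef_pos: [445.1, 221.3, 215.7]
tool_rot: [2.295, 2.142, -0.005]
wrist_force: [0.5, -0.6, -0.6]
gripper_width: 0.006
grip_force: 0.2
```

Emit:
carry_out:
  targets:
    - [[-0.003,0.006,0],[0,0,0],0]
    - [[-0.001,0.005,0],[0,0,0],0]
    - [[-0.002,0.005,0],[0,0,0],0]
    - [[-0.001,0.005,0],[0,0,0],0]
    - [[-0.002,0.005,0],[0,0,0],0]
    - [[-0.001,0.005,0],[0,0,0],0]
    - [[-0.001,0.005,0],[0,0,0],0]
    - [[-0.001,0.005,0],[0,0,0],0]
    - [[-0.001,0.005,0],[0,0,0],0]
    - [[-0.001,0.004,0],[0,0,0],0]

```text
time: 42.2
eef_pos: [431.3, 271.1, 215.7]
tool_rot: [2.295, 2.142, -0.005]
wrist_force: [-0.4, -0.5, -0.5]
gripper_width: 0.006
grip_force: 0.3
```

Run:
```python
from arc import *
o=log(); p=o['eef_pos'][:2]
for t in np.arange(-.04,.2,.02): print(round(t,2),np.linalg.norm(pos(t)-p).round(1),end=' | ')
print(pos(0))
```

```text
42.2 [ 0.332  0.299  1.578 -0.004  1.266  0.403] [431.3 271.1 215.7] [ 2.295  2.142 -0.005] F [-0.4 -0.5 -0.5] w 0.006 g 0.3
-0.04 42.0 | -0.02 36.7 | 0.0 31.3 | 0.02 25.9 | 0.04 20.5 | 0.06 15.1 | 0.08 9.8 | 0.1 4.4 | 0.12 1.4 | 0.14 6.5 | 0.16 11.9 | 0.18 17.3 | [429.10158507 302.27567883]
```

Emit:
carry_out:
  targets:
    - [[0,0.003,0],[0,0,0],0]
    - [[0,0.003,0],[0,0,0],0]
    - [[0,0.003,0],[0,0,0],0]
    - [[0,0.003,0],[0,0,0],0]
    - [[0,0.003,0],[0,0,0],0]
    - [[0,0.003,0],[0,0,0],0]
    - [[0,0.003,0],[0,0,0],0]
    - [[0,0.002,0],[0,0,0],0]
    - [[0,0.002,0],[0,0,0],0]
    - [[0,0.001,0],[0,0,0],0]

```text
time: 43.2
eef_pos: [431.4, 296.8, 215.7]
tool_rot: [2.295, 2.141, -0.005]
wrist_force: [0.8, -0.4, -0.2]
gripper_width: 0.006
grip_force: 0.2
```

Emit:
carry_out:
  targets:
    - [[0,0.001,0],[0,0,0],0]
    - [[0,0.001,0],[0,0,0],0]
    - [[0,0.001,0],[0,0,0],0]
    - [[0,0,0],[0,0,0],0]

```text
time: 43.6
eef_pos: [431.5, 299.8, 215.8]
tool_rot: [2.295, 2.141, -0.005]
wrist_force: [0.4, -0.2, 0.7]
gripper_width: 0.005
grip_force: 0.0
```

Emit:
carry_out:
  targets:
    - [[0,0.001,0],[0,0,0],0]
    - [[0,0.001,0],[0,0,0],0]
    - [[0,0.001,0],[0,0,0],0]
    - [[0,0.001,0],[0,0,0],0]
    - [[0,0,0],[0,0,0],0]

```text
time: 44.1
eef_pos: [431.4, 303.8, 215.7]
tool_rot: [2.295, 2.142, -0.005]
wrist_force: [-0.4, 0.4, 0.6]
gripper_width: 0.003
grip_force: 0.0
```

Emit:
carry_out:
  targets:
    - [[0,0.001,0],[0,0,0],0]
    - [[0,0.001,0],[0,0,0],0]
    - [[0,0.001,0],[0,0,0],0]
    - [[0,0,0],[0,0,0],0]

```text
time: 44.5
eef_pos: [431.4, 305.8, 215.7]
tool_rot: [2.295, 2.14, -0.008]
wrist_force: [-1.3, -6.5, 1.2]
gripper_width: 0.005
grip_force: 3.5
```

Emit:
carry_out:
  targets:
    - [[0,0.001,0],[0,0,0],0]
    - [[0,0,0],[0,0,0],0]

```text
time: 44.7
eef_pos: [431.4, 305.8, 215.7]
tool_rot: [2.294, 2.139, -0.011]
wrist_force: [-1.8, -14.6, 2.5]
gripper_width: 0.006
grip_force: 7.2
```

Emit:
carry_out:
  targets:
    - [[0,-0.002,0],[0,0,0],0]
    - [[0,-0.004,0],[0,0,0],0]
    - [[0,-0.015,0],[0,0,0],0]
    - [[0,-0.03,0],[0,0,0],0]
    - [[0,-0.04,0.02],[0,0,0],0]
    - [[0,-0.04,0.03],[0,0,0],0]
    - [[0,-0.045,0.02],[0,0,0],0]
    - [[0,-0.045,0.02],[0,0,0],0]
    - [[0,-0.045,0.02],[0,0,0],0]
    - [[0,-0.04,0],[0,0,0],0]

```text
time: 45.7
eef_pos: [431.3, -0.9, 328.1]
tool_rot: [2.293, 2.138, -0.001]
wrist_force: [1.5, -0.6, -0.1]
gripper_width: 0.005
grip_force: 0.0
```

Emit:
carry_out:
  targets:
    - [[0,-0.045,0.01],[0,0,0],0]
    - [[0,-0.045,0.01],[0,0,0],0]
    - [[0,-0.045,0.01],[0,0,0],0]
    - [[0,-0.045,0.01],[0,0,0],0]
    - [[0,-0.045,0.01],[0,0,0],0]
    - [[0,-0.045,0.01],[0,0,0],0]
    - [[0,0,0],[0,0,0],0]

```text
time: 46.4
eef_pos: [430.2, -272.9, 385.4]
tool_rot: [2.301, 2.136, -0.006]
wrist_force: [0.8, 0.7, -0.6]
gripper_width: 0.003
grip_force: 0.0
```

Run:
```python
from h import *
log()
a=cv2.imread('pics/top0.png').astype(int); b=vision.read_camera('top')[:,:,::-1]; cv2.imwrite('pics/topz.png',b); b=b.astype(int)
g=lambda i:i.sum(2)
# door/cupboard seam profile along image rows
for y in (150,190,225,235): print(y,'before',(g(a)[y,192:222]//3).tolist()); print('    after',(g(b)[y,192:222]//3).tolist())
d=np.abs(g(a)-g(b))
for n,(x,y,r) in dict(mug=(342,117,16),shaker=(427,171,8),bowl=(462,159,16),blue1=(297,235,9),blue2=(260,256,9)).items(): print(n,d[y-r:y+r,x-r:x+r].mean().round(1))
# jar lid on trivet (grey, low saturation)
hsv=cv2.cvtColor(b.astype(np.uint8),cv2.COLOR_BGR2HSV)[195:245,412:462]; ys,xs=np.where(hsv[...,1]<60); print('jar px',xs.mean()+412,ys.mean()+195,len(xs), atz('top',(xs.mean()+412,ys.mean()+195),100))
```

```text
46.4 [-0.794  0.221  1.242 -0.004  1.676 -0.72 ] [ 430.2 -272.9  385.4] [ 2.301  2.136 -0.006] F [ 0.8  0.7 -0.6] w 0.003 g 0.0
150 before [162, 162, 161, 170, 169, 171, 169, 169, 174, 175, 178, 179, 183, 176, 143, 123, 142, 160, 161, 154, 138, 109, 83, 72, 77, 75, 78, 74, 68, 73]
    after [163, 161, 162, 164, 167, 166, 166, 168, 172, 171, 172, 177, 179, 168, 149, 149, 157, 161, 156, 144, 113, 77, 70, 70, 72, 69, 69, 71, 66, 67]
190 before [171, 171, 170, 173, 171, 175, 179, 177, 169, 144, 105, 99, 126, 155, 165, 164, 158, 129, 91, 75, 73, 72, 77, 76, 77, 76, 74, 69, 68, 65]
    after [169, 167, 170, 170, 171, 171, 176, 177, 169, 154, 147, 160, 165, 163, 150, 118, 79, 68, 70, 72, 80, 76, 72, 72, 66, 66, 64, 61, 59, 64]
225 before [174, 173, 169, 171, 161, 129, 94, 78, 95, 126, 155, 171, 171, 163, 133, 91, 70, 74, 75, 75, 74, 77, 68, 68, 66, 64, 64, 69, 67, 69]
    after [167, 171, 170, 168, 161, 146, 151, 168, 167, 163, 136, 97, 74, 67, 70, 71, 74, 72, 72, 67, 64, 62, 61, 62, 62, 68, 61, 62, 66, 69]
235 before [169, 166, 168, 152, 117, 88, 74, 90, 115, 152, 169, 171, 161, 138, 96, 71, 70, 67, 73, 76, 81, 73, 64, 63, 65, 65, 66, 69, 71, 69]
    after [169, 168, 164, 155, 153, 162, 166, 168, 161, 128, 88, 70, 64, 66, 70, 69, 74, 74, 65, 61, 60, 65, 58, 67, 65, 64, 66, 64, 73, 84]
mug 9.6
shaker 19.2
bowl 8.8
blue1 9.2
blue2 19.9
jar px 419.1796407185629 232.311377245509 167 [ 400.3 -320.9  100. ]
```

```bash
python3 -c "
from workcell import ctrl
print(ctrl.sign_off())"
```

```text
the job is handed in; nothing more can be done
None
```

The job is handed in: the jar stands on the trivet, the reamer and dipper stand head up in the door rack, and the door is closed against its stop; I couldn't view the tools again once it was shut.

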